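# Unlock the cookbook stand's leg, set it to the length clip and cam it shut

## Task

The folded cookbook stand lies flat on the worktop with its sliding leg locked in. Turn the orange lock pin clockwise (seen from above) to its stop, lift it straight out and put it in the small blue bowl; then take the leg by the free end of its black crossbar, pull it out until the brass cam tip is in line with the notch of the green length clip and, without letting go of the crossbar, slide the red cam lever along the bar fully home into the clip. Finish while still holding the crossbar beside the lever (do not let go at the end), and leave the other things on the worktop where they are.

Things in the scene. Friction and masses are not known exactly. Their poses are not given: they have to be found in the camera images.
- stand: Folded cookbook stand, fixed: a wooden board 235 (x) x 170 (y) x 12 mm thick. Origin at the centre of its underside, z up; it lies crosswise to the robot; wall units hang 0.4 m up behind it and to the left. Its steel leg, a flat bar 28 mm wide along the line y = 0, top 19 mm above the worktop (steel guides over it to 23 mm), slides out towards the stand's -x.
- lock_pin: Orange bayonet lock pin, loose, about 50 g, 61 mm tall, shaft 10 mm thick. Origin at its lower end, z up. Cross lug along its x, 34 x 6 mm, 10 to 15 mm up, held under the keeper. Starts 0.9 to 1.3 rad anticlockwise (from above) of the stand's x. Turned clockwise it meets a stop with its x parallel to the stand's x (within 0.1 rad): there it lifts straight out, clear after 30 mm. It blocks the leg.
- pin_grip (a point): Where to grasp the lock pin: on its axis, 47 mm above its origin, in the flat orange grip, 34 mm along the pin's x, 14 mm along its y (grasp across this), which spans 29 to 61 mm above the pin's origin. Axes of the pin. The pin may lie anyhow in the bowl.
- small_bowl: Small round blue bowl, loose, 350 g, 124 mm across at the rim, 38 mm high. Origin at the centre of its underside.
- crossbar_grip (a point): Where to hold the leg: inside its black upright crossbar, near the free end. The bar is 12 mm thick along the stand's x (grasp across this), 132 mm long along the stand's y, from 30 to 62 mm above the worktop; this point is at mid height, 25 mm from the bar's +y end. Axes of the stand; moves with the leg.
- leg_body (a joint): How far the leg is pulled out (m): 0 in, 0.10 at most; grows as it moves towards the stand's -x. A spring pulls it back in with 2 N at 0 and 40 N/m more, so it must be held until the cam is home.
- lever_body (a joint): Red cam lever (m): 0 to 0.005 open at the start, 0.040 fully home. Slides along the crossbar towards the stand's -y, needs about 2 N, stays where left; can be pushed by the side of fingers that keep hold of the bar and slide along it. Its tip enters the clip's notch if the leg is within about 6 mm of the notch line (it centres itself) and then locks the leg; else it slips past outside.
- lever_top (a point): Centre of the ridged top of the red cam lever, a saddle over the crossbar, 32 (x) x 18 (y) mm, from 23 to 68 mm above the worktop. With the lever open it lies 43 mm (stand's -y direction) from crossbar_grip, fully home 83 mm.
- cam_tip (a point): Rounded front end of the brass cam tip, a rod 8 mm thick along the stand's y under the lever, 24 mm above the worktop, pointing to the stand's -y; 12 mm to the stand's -x side of the crossbar's middle.
- length_clip: Green length clip, fixed on the board: a fork 26 mm wide, 18 mm high, its notch (12 mm wide, flared mouth) open to the stand's +y. Origin under the notch's centre line at the board's top; axes of the stand. The leg is at length when the cam tip and this origin have equal positions along the stand's x: a pull of 40 to 70 mm, different in each start.
- mug: Mug, 90 mm across, 105 mm high, bystander.
- can_opener: White hand-held can opener lying on the worktop, 72 x 168 x 42 mm, bystander.
- egg_timer: Grey and white egg timer, 63 mm across, 60 mm high, bystander.
- keeper_slot (a point): Centre of the slot in the aluminium bayonet keeper, at the keeper's top, 35 mm above the worktop; the keeper is a bridge 60 (x) x 52 (y) mm, its slot 40 mm along x, 13 mm along y. Axes of the stand. It is 85 mm from the stand's origin along +x.
Not all that is in view belongs to the job. Several things have the shape of the lock_pin; the one meant has the colours described above.

How it is judged:
On the way, in this order (a step that is already met when the one before it is completed fails the run):
1. the lock pin is out of the stand and lies in the small bowl, let go (horizontal distance between each of pin_grip, lock_pin and small_bowl below 0.07 m and height (world z) of lock_pin below 0.06 m and contact force between the fingers and lock_pin below 0.1 N), for 0.2 s.
2. the leg is held by its crossbar with the cam tip within 6 mm of the clip's notch line, lever not yet home (x of cam_tip in the frame of length_clip between -0.006 and 0.006 m and value of joint lever_body below 0.025 m and contact force between the fingers and leg_body above 0.5 N and y of the grasp point in the frame of lever_top above 0.01 m), for 0.1 s.
At the end, for the whole second after the job is handed in: Lever home (35+ of 40 mm), leg within 4 mm of the clip's notch line, fingers still on the crossbar (over 0.5 N, within 15 mm of its mid plane, at most 25 mm above mid height, over 10 mm to the free-end side of the lever's middle), pin at rest with both ends within 70 mm of the bowl's axis (value of joint lever_body above 0.035 m and x of cam_tip in the frame of length_clip between -0.004 and 0.004 m and contact force between the fingers and leg_body above 0.5 N and x of the grasp point in the frame of crossbar_grip between -0.015 and 0.015 m and z of the grasp point in the frame of crossbar_grip below 0.025 m and y of the grasp point in the frame of lever_top above 0.01 m and horizontal distance between each of pin_grip, lock_pin and small_bowl below 0.07 m and height (world z) of lock_pin below 0.06 m and linear speed of lock_pin below 0.02 m/s); the arm keeps its last pose, push and grip.
It fails at once if the crossbar is let go while the lever is being closed or after (value of joint lever_body above 0.015 m and contact force between the fingers and leg_body below 0.1 N).
It fails at once if a bystander is pushed more than 40 mm or the bowl more than 60 mm (distance of any of mug, can_opener, egg_timer from where it was at the start of the episode above 0.04 m or distance of small_bowl from where it was at the start of the episode above 0.06 m).
It also fails if it takes over 67 s, if anything falls off the work surface, if the arm or the gripper's body presses on something with over 40 N, if the wrist force passes 120 N, or if a joint passes its speed limit or range.

## Robot

A 7-joint arm with a two-finger parallel gripper is mounted at the origin on a cart in front of the work surface, level with it; the furniture and walls round the work are solid. World frame = base frame: x ahead of the robot, y to its left, z up, the work surface at z = 0. Lengths are in m, angles in rad, forces in N, time in s.
With the tool pointing down it reaches from about 0.4 to 0.875 m from the base axis. Payload 4.4 kg.
Tool frame: the origin (TCP) lies at the very end of the fingers, on their centre line; the grasp point (between the pads) lies 19 mm behind it; z points along the fingers, x is the direction in which the jaws open and shut, and the axes are right-handed (so a half turn about z gives the same grasp; the last joint's range is limited). The gripper opens to 85 mm and grips with 20 to 120 N. Pads are 22 mm wide; open, the fingers measure 114 mm over their backs; the gripper's body (76 mm by 85 mm) begins 54 mm behind the grasp point. The pads swing forward as they close: fully open they stand 13 mm farther back than shut.
Start: joints at [-1.248, 0.628, 0.038, 1.517, -0.027, 0.996, -0.02], TCP at [0.246, 0.602, 0.231] pointing down, gripper open.
Joint ranges: [-3.06, 3.06], [-0.37, 2.12], [-1.25, 1.32], [0.18, 2.47], [-1.1, 4.24], [0.23, 1.98], [-2.94, 2.94]. Speed limits (rad/s): [2.57, 2.57, 3.14, 3.14, 3.14, 3.14, 3.14].

## Interface

Orientations are given as [roll, pitch, yaw] about the fixed x, y, z axes, in that order (R = Rz(yaw) Ry(pitch) Rx(roll)).
In Python, from bench import arm gives the robot as it stands. The module is installed in compiled form; this text tells all that it offers.
- The arm moves only by the tool play_rows, never from a script. Its argument "steps" is one flat list of numbers, 7 for each row, row after row: the turn, a rotation vector about the world's x, y, z in rad, then the shift along the world's x, y, z in cm, then the closure in counts, from 0 (fully open) to 255 (shut). A call has 1 to 20 rows; each row shifts and turns the commanded pose from where the row before left it; what a row does not reach is not made up. A row lasts 1/12 s, in which the tool goes at most 41.7 mm and 7.16 degrees, less where a joint would pass 70% of its speed; a pose out of reach is approached as far as the arm can. A call is refused whole if a number of a shift passes 4.17 or a number of a turn 0.125, either way. A call with a gripper value outside its range is refused whole. The fingers move at their own pace and stop on an object; "newtons" is the grip in N (left out, the last holds). Time passes only in rows, so rows that do not move let the fingers close. It gives the time, the measured TCP pose, the force and the opening at its end, in the units of the state.
- arm.get_state(): the state, without advancing time (a new reading comes with each control period).
- arm.camera(name): name is "side" or "top" or "wrist"; returns a dict with "color" (480x640x3 uint8, red, green, blue), "intrinsics" (3x3 intrinsics, pixels), "world_from_camera" (4x4, takes a point from camera to world coordinates). Camera axes: x right, y down, z forward; pixel columns grow to the right and rows downward; lengths in m; the calibration is good to about 2 mm. A picture is of the moment at which its call begins. There is no depth.
- arm.finish_job(): hands the job in, once; it reports no verdict.
The state is a dict: "time": time; "joint_positions": joint angles; "dq": joint speeds; "tau": joint torques, N m; "ee_pos": TCP position; "ee_rot": TCP orientation; "force": force on the tool from outside, world axes, zero at the start; "ft_torque": the same for the moment, N m; "opening": finger opening in m.
Only numpy, scipy, OpenCV 4.12 (cv2) and the standard library are available. Lean on these libraries where they do the work, as an engineer would, in place of code of your own. Each camera call takes 0.05 s, during which the arm holds its last target.

## Working session

There is one attempt and no reset: what is moved stays moved. The work goes in short steps, Python scripts to look and compute and a tool call to move; the robot and the scene stay as the last step left them, time stands still between calls to the robot, and variables do not carry over. Pictures are saved under pics/ and viewed, and the job is handed in when it is done.

Besides the shell and the picture viewer there is one more tool, called after "Emit:" as a command line: name --argument value ..., lists and objects as JSON in quotes. play_rows: Moves the arm, as the interface text tells. Its arguments: {"type":"object","properties":{"steps":{"type":"array"},"newtons":{"type":"number"}},"required":["steps"]}

```bash
mkdir -p pics
cat > h.py <<'E'
import numpy as np, cv2, pickle
from bench import arm
def snap(n,tag):
    c=arm.camera(n); cv2.imwrite(f'pics/{tag}.png',c['color'][:,:,::-1]); pickle.dump(c,open(f'pics/{tag}.pkl','wb')); return c
def load(tag): return pickle.load(open(f'pics/{tag}.pkl','rb'))
def ray(c,u,v):
    K=np.array(c['intrinsics']);T=np.array(c['world_from_camera'])
    d=T[:3,:3]@np.linalg.solve(K,[u,v,1.]); return T[:3,3],d/np.linalg.norm(d)
def atz(c,u,v,z):
    o,d=ray(c,u,v); return o+d*(z-o[2])/d[2]
def tri(obs):
    A=np.zeros((3,3));b=np.zeros(3);R=[]
    for c,u,v in obs:
        o,d=ray(c,u,v);P=np.eye(3)-np.outer(d,d);A+=P;b+=P@o;R.append((o,P))
    x=np.linalg.solve(A,b); return x,[np.linalg.norm(P@(x-o)) for o,P in R]
def proj(c,p):
    K=np.array(c['intrinsics']);T=np.array(c['world_from_camera'])
    q=K@(T[:3,:3].T@(np.array(p)-T[:3,3])); return q[:2]/q[2]
def crop(tag,x0,y0,x1,y1,s,out):
    im=cv2.imread(f'pics/{tag}.png')[y0:y1,x0:x1]; cv2.imwrite(f'pics/{out}.png',cv2.resize(im,None,fx=s,fy=s,interpolation=cv2.INTER_CUBIC))
E
python3 - <<'E'
from h import *
for n in('top','side','wrist'):
    c=snap(n,n+'0'); print(n,np.round(c['world_from_camera'],3).tolist(),np.round(c['intrinsics'],1).tolist())
print(arm.get_state())
E
```

```text
top [[-0.178, -0.907, 0.381, 0.015], [-0.984, 0.168, -0.062, 0.069], [-0.008, -0.386, -0.922, 1.351], [0.0, 0.0, 0.0, 1.0]] [[559.7, 0.0, 324.0], [0.0, 559.7, 234.7], [0.0, 0.0, 1.0]]
side [[0.896, -0.241, 0.373, 0.175], [-0.443, -0.448, 0.777, -0.78], [-0.02, -0.861, -0.508, 0.589], [0.0, 0.0, 0.0, 1.0]] [[445.8, 0.0, 318.1], [0.0, 445.8, 250.8], [0.0, 0.0, 1.0]]
wrist [[0.379, 0.887, 0.265, 0.178], [0.925, -0.363, -0.111, 0.629], [-0.002, 0.287, -0.958, 0.372], [0.0, 0.0, 0.0, 1.0]] [[407.9, 0.0, 323.7], [0.0, 407.9, 235.6], [0.0, 0.0, 1.0]]
{'time': 0.15, 'joint_positions': array([-1.24779438,  0.62917628,  0.03844027,  1.51814405, -0.02700873,
        0.99625514, -0.01998992]), 'dq': array([ 0.00093377, -0.00259591, -0.00195057, -0.00277949,  0.00129906,
       -0.00068765,  0.00180774]), 'tau': array([ 2.90349672e-03, -5.63796437e+01,  1.22823123e+00, -1.93651664e+01,
        1.11057833e-02,  7.43226672e-03, -1.08702278e-05]), 'ee_pos': array([0.24618786, 0.60106897, 0.23057071]), 'ee_rot': array([-3.14158968e+00,  1.46542904e-03,  1.18200614e+00]), 'force': array([-0.2040848 ,  0.91796179, -0.61748784]), 'ft_torque': array([-0.02328883,  0.01081967, -0.01017294]), 'opening': 0.08525834666642827}
```

View pics/top0.png

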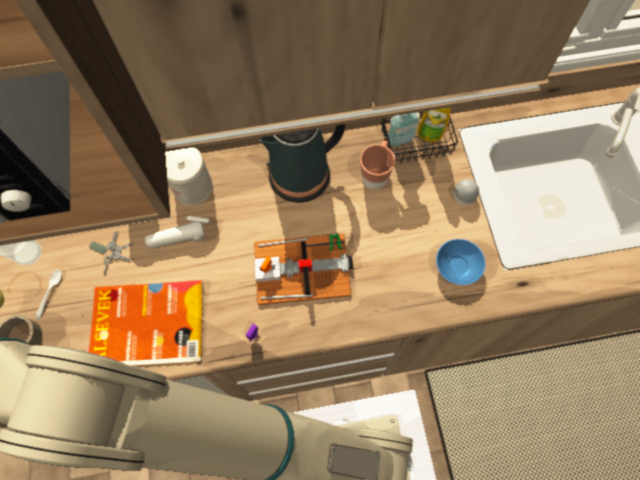

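View pics/side0.png

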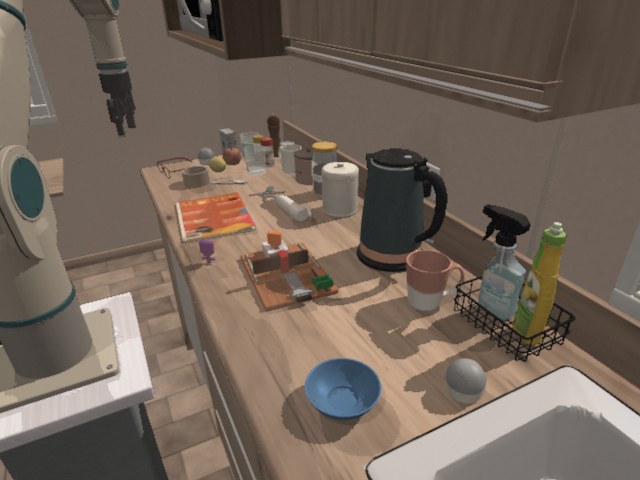

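View pics/wrist0.png

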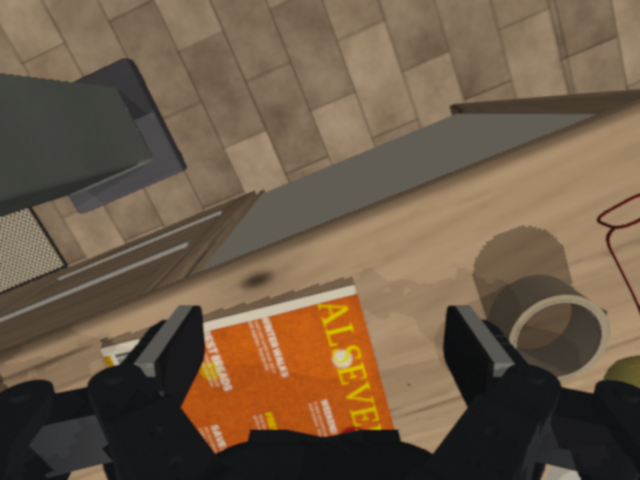

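The top view shows the stand at about (303,268), its pin at (267,266), the blue bowl at (461,261), and a purple decoy pin at (252,331). I'll enlarge the crops next.

Run:
```python
from h import *
crop('top0',240,220,370,315,6,'top0c'); crop('side0',225,215,350,315,6,'side0c')
```

```text
(no output)
```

View pics/top0c.png

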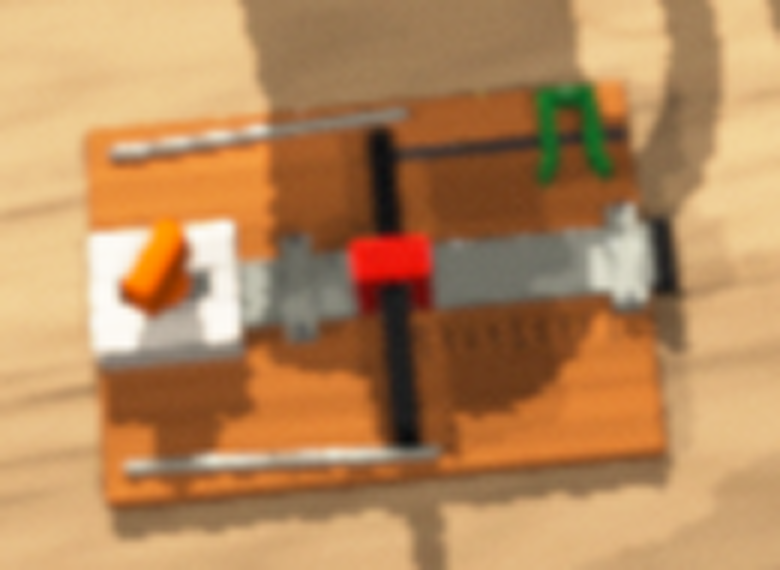

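View pics/side0c.png

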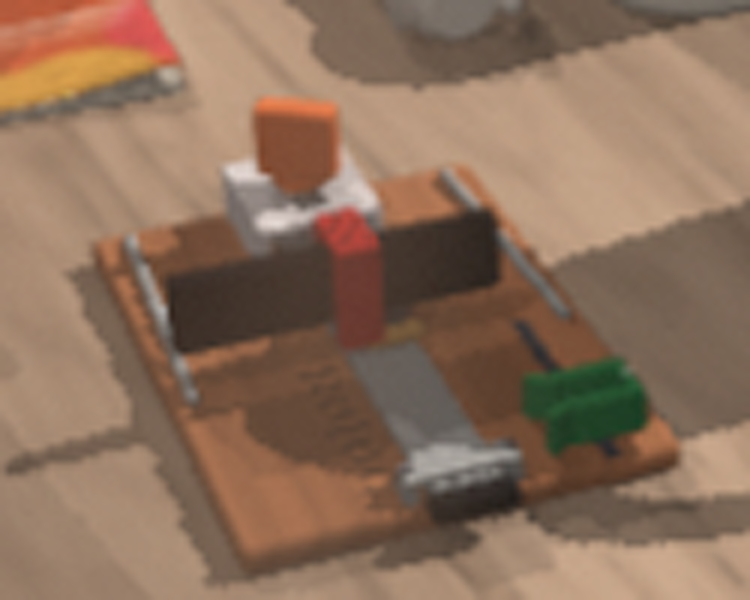

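Run:
```python
from h import *
c=load('top0');s=load('side0')
P=[atz(c,240+u/6,220+v/6,.012) for u,v in[(90,132),(628,82),(663,455),(112,497)]]
P=np.array(P);print(P.round(4));m=P.mean(0)
d=P[0]-P[1]+P[3]-P[2];print('centre',m,'yaw',np.arctan2(d[1],d[0]),np.linalg.norm(P[0]-P[1]),np.linalg.norm(P[1]-P[2]))
def S(u,v):return(s,225+u/6,215+v/6)
def T(u,v):return(c,240+u/6,220+v/6)
print('pin top',tri([T(152,260),S(297,103)]))
print('pin ends top', atz(c,240+170/6,220+222/6,.061+.008),atz(c,240+138/6,220+300/6,.069))
print('clip',tri([T(570,92),S(600,372)]))
# crossbar +y end top
print('bar end',tri([T(407,440),S(172,283)]), atz(c,240+407/6,220+400/6,.062))
print('levertop',tri([T(390,258),S(347,228)]))
print('bowl', atz(c,461,254,.038))
b=[proj(c,[m[0],m[1],0])];print(b)
```

```text
[[ 0.5798  0.1581  0.012 ]
 [ 0.5606 -0.074   0.012 ]
 [ 0.3939 -0.056   0.012 ]
 [ 0.4174  0.1705  0.012 ]]
centre [0.48793025 0.04965952 0.012     ] yaw 1.4781589541228832 0.2328675710389409 0.16764571937762535
pin top (array([0.49557443, 0.13631179, 0.07532275]), [np.float64(0.0021996156905864568), np.float64(0.002199615690586425)])
pin ends top [0.51057313 0.12741222 0.069     ] [0.47966461 0.14484339 0.069     ]
clip (array([ 0.54642083, -0.04550542,  0.0381176 ]), [np.float64(0.0032890984900372684), np.float64(0.0032890984900373348)])
bar end (array([0.40806529, 0.04742348, 0.06270626]), [np.float64(0.003823930890752262), np.float64(0.0038239308907522212)]) [0.42070567 0.04498043 0.062     ]
levertop (array([0.47941549, 0.04171999, 0.07079976]), [np.float64(0.0010487124940745747), np.float64(0.0010487124940746868)])
bowl [ 0.44297472 -0.34664656  0.038     ]
[array([302.45774817, 269.44212384])]
```

Emit:
play_rows --steps '[0,0,-0.01,1.6,-3.5,0,0,0,0,-0.01,1.6,-3.5,0,0,0,0,-0.01,1.6,-3.5,0,0,0,0,-0.01,1.6,-3.5,0,0,0,0,-0.01,1.6,-3.5,0,0,0,0,-0.01,1.6,-3.5,0,0,0,0,-0.01,1.6,-3.5,0,0,0,0,-0.01,1.6,-3.5,0,0,0,0,-0.01,1.6,-3.5,0,0,0,0,-0.01,1.6,-3.5,0,0,0,0,-0.01,1.6,-3.5,0,0,0,0,-0.01,1.6,-3.5,0,0,0,0,0,1.6,-3.5,0,0,0,0,0,0,0,0,0]' --newtons 40

```text
time: 1.32
ee_pos: [0.4575, 0.1378, 0.2315]
ee_rot: [3.137, 0.003, 1.05]
force: [-0.5, -0.7, -0.8]
opening: 0.0849
```

Run:
```python
from h import *
c=snap('wrist','w1'); print(arm.get_state()['ee_pos'],arm.get_state()['ee_rot'],arm.get_state()['time'])
```

```text
[0.45595935 0.14179045 0.23134889] [3.14001559e+00 1.25426839e-03 1.05304641e+00] 1.3667
```

View pics/w1.png

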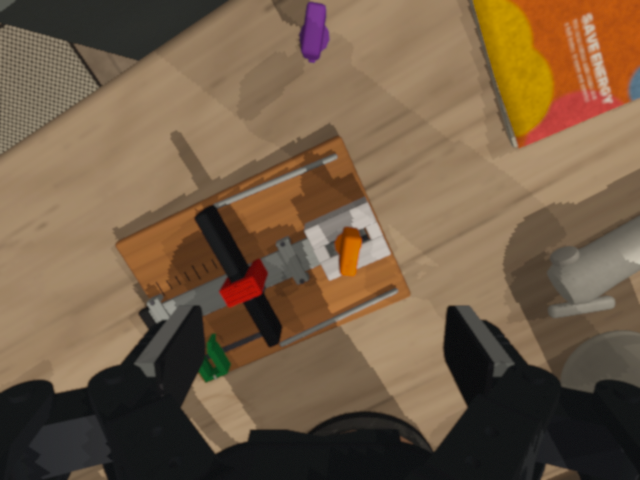

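The wrist view shows the stand cleanly, with the pin at (350,250), the lever at (245,285) and the clip at (213,358). Next is an enlarged crop.

Run:
```python
from h import *
crop('w1',110,125,420,390,2.5,'w1c'); crop('w1',290,190,400,290,6,'w1p')
```

```text
(no output)
```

View pics/w1c.png

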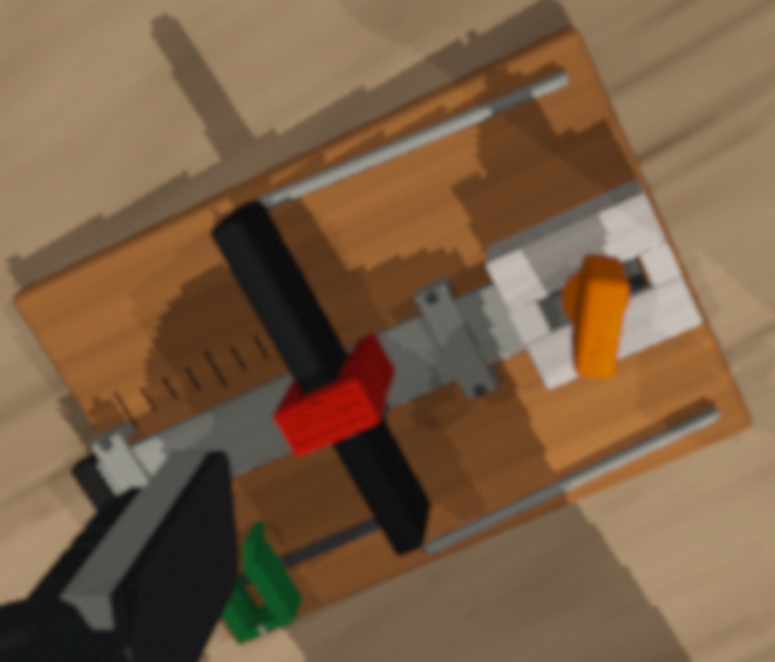

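View pics/w1p.png

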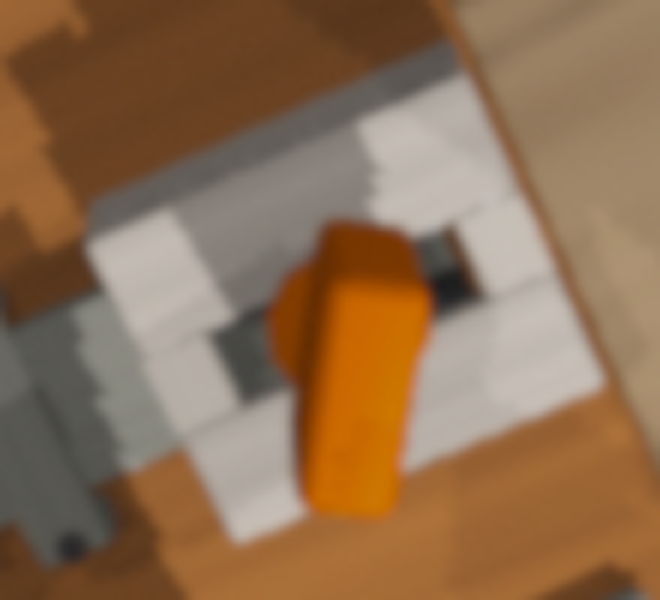

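Run:
```python
from h import *
c=load('top0');s=load('side0');w=load('w1')
def S(u,v):return(s,225+u/6,215+v/6)
def T(u,v):return(c,240+u/6,220+v/6)
def W(u,v):return(w,110+u/2.5,125+v/2.5)
def P(u,v):return(w,290+u/6,190+v/6)
K=np.array([atz(*P(u,v),.035) for u,v in[(92,243),(463,75),(605,385),(240,543)]]);print('keeper',K.mean(0))
d=K[1]-K[0]+K[2]-K[3];e=K[0]-K[3]+K[1]-K[2];print('yaw',np.arctan2(d[1],d[0]),np.arctan2(e[1],e[0])+np.pi-np.pi*1.5,np.linalg.norm(d)/2,np.linalg.norm(e)/2)
B=np.array([atz(*W(u,v),.012) for u,v in[(17,298),(577,33),(748,422)]])
d=B[1]-B[0];print('board',(B[0]+B[2])/2,np.arctan2(d[1],d[0]),np.linalg.norm(d),np.linalg.norm(B[2]-B[1]))
t=tri([T(152,260),S(297,103),P(365,402)]);print('pintop',t)
F=np.array([atz(*P(u,v),.074) for u,v in[(328,285),(425,295),(395,515),(308,510)]])
d=F[0]+F[1]-F[2]-F[3];print('pin yaw',np.arctan2(d[1],d[0]),np.linalg.norm(d)/2,np.linalg.norm(F[1]-F[0]),F.mean(0))
# bar top: near end corners; far end corners
for z in(.062,):
  print('bar near',atz(*W(240,222),z),'far',atz(*W(412,540),z))
print('lever top',atz(*W(337,395),.068), tri([W(337,395),T(390,258)]))
print('bar near tri', tri([W(240,222),T(407,440)]))
```

```text
keeper [0.49776784 0.13780199 0.035     ]
yaw 1.489118854725209 1.4894268667922397 0.058491640350317946 0.05132631654516204
board [0.48941008 0.05424487 0.012     ] 1.4841438261577906 0.2290163867066344 0.16147464940193468
pintop (array([0.49623219, 0.13733314, 0.07460112]), [np.float64(0.0026298750050527055), np.float64(0.0019820693081300154), np.float64(0.001024133126484541)])
pin yaw 2.534113342618659 0.03078315424335011 0.012505164940719222 [0.49707347 0.13790583 0.074     ]
bar near [0.41316554 0.05529946 0.062     ] far [0.53625242 0.04238796 0.062     ]
lever top [0.47607189 0.05198552 0.068     ] (array([0.48488665, 0.0419123 , 0.04521509]), [np.float64(0.0025927606732781506), np.float64(0.00259276067327808)])
bar near tri (array([0.41347508, 0.04649738, 0.03642378]), [np.float64(0.001621632308402002), np.float64(0.001621632308401874)])
```

Emit:
play_rows --steps '[0,0,-0.03,1.4,-0.2,-2,0,0,0,-0.03,1.4,-0.2,-2,0,0,0,-0.02,1.3,-0.1,-2,0,0,0,0,0,0,0,0,0,0,0,0,0,0,0,0,0,0,0,0,0,0]'

```text
time: 1.87
ee_pos: [0.4946, 0.1424, 0.1716]
ee_rot: [-3.141, 0.0, 0.984]
force: [-0.2, 0.5, 0.3]
opening: 0.0855
```

Run:
```python
from h import *
print(arm.get_state()['ee_pos'],arm.get_state()['ee_rot'])
c=snap('wrist','w2'); print(arm.get_state()['ee_pos'],arm.get_state()['ee_rot'],arm.get_state()['time'])
```

```text
[0.4945943  0.14241036 0.17164182] [-3.14071740e+00  1.45693311e-04  9.83621862e-01]
[0.49486759 0.14236891 0.17209547] [-3.14141856e+00 -6.93453989e-04  9.83528672e-01] 1.9167
```

View pics/w2.png

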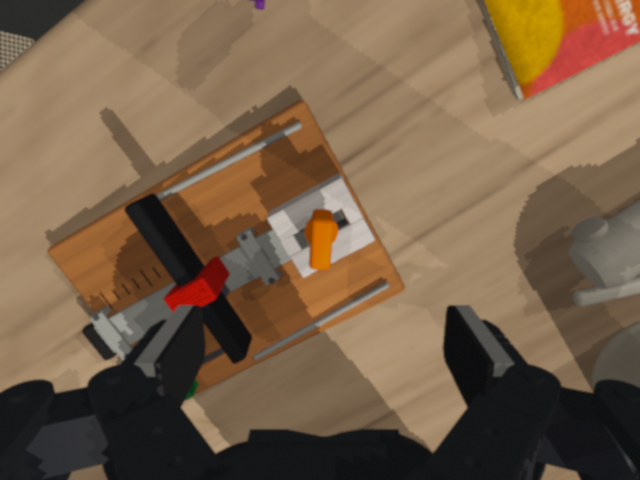

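The settled view shows the pin at (321,238), the keeper at (320,230) and the near end of the bar at (143,205). I'll enlarge it.

Run:
```python
from h import *
crop('w2',260,170,390,290,6,'w2p');crop('w2',40,90,290,370,2.6,'w2c')
```

```text
(no output)
```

View pics/w2p.png

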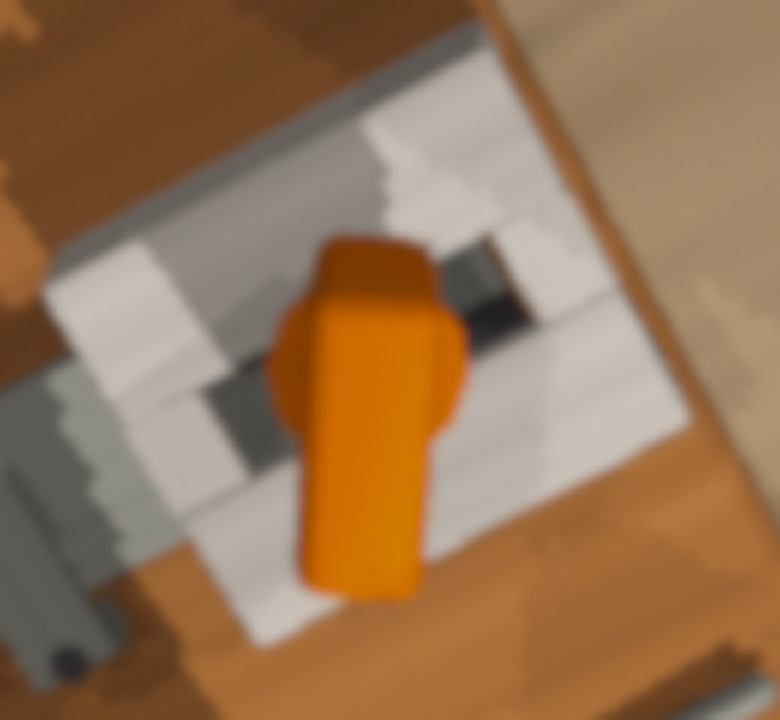

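View pics/w2c.png

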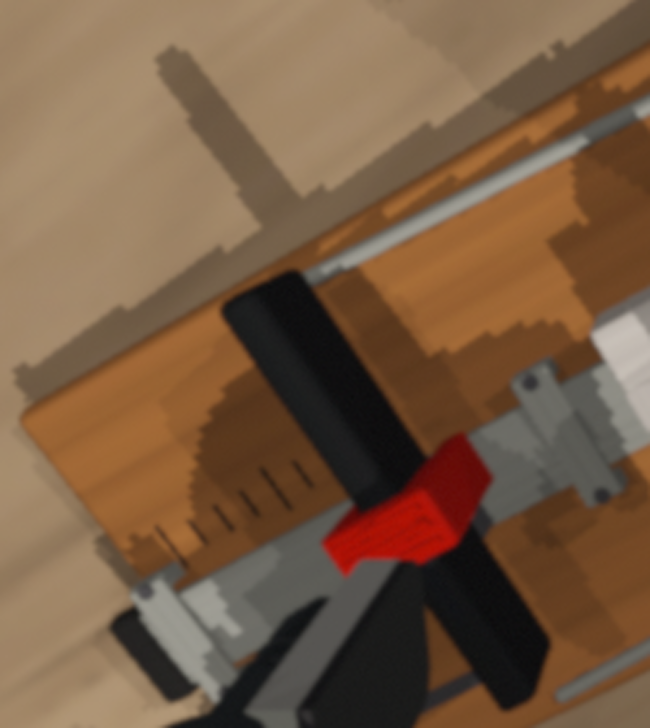

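Run:
```python
from h import *
w=load('w2');w1=load('w1');c=load('top0')
def P(u,v):return(w,260+u/6,170+v/6)
def Q(u,v):return(w,40+u/2.6,90+v/2.6)
def P1(u,v):return(w1,290+u/6,190+v/6)
print(w['world_from_camera'][:3,3],w1['world_from_camera'][:3,3])
K=np.array([atz(*P(u,v),.035) for u,v in[(45,290),(490,45),(690,415),(262,645)]]);print('keeper',K.mean(0))
d=K[1]-K[0]+K[2]-K[3];print('yaw',np.arctan2(d[1],d[0]),np.linalg.norm(d)/2)
F=np.array([atz(*P(u,v),.074) for u,v in[(320,305),(435,305),(418,595),(305,585)]])
d=F[0]+F[1]-F[2]-F[3];print('pin yaw',np.arctan2(d[1],d[0]),np.linalg.norm(d)/2,np.linalg.norm(F[1]-F[0]),F.mean(0))
print('tri pin',tri([P(370,447),P1(365,402)]),tri([P(370,447),(c,240+152/6,220+260/6)]))
print(F)
print('bar topface L edge',atz(*Q(225,312),.062),atz(*Q(355,500),.062))
print('lever',atz(*Q(378,535),.068))
print('tcp proj',proj(w,arm.get_state()['ee_pos']))
```

```text
[0.43312327 0.18265769 0.31349321] [0.39306535 0.17460593 0.37298685]
keeper [0.49750616 0.1379308  0.035     ]
yaw 1.4976443895060798 0.0592666682517838
pin yaw 2.4996605524518705 0.030841944907126585 0.01162052306572442 [0.49689453 0.13839922 0.074     ]
tri pin (array([0.49697675, 0.13829575, 0.07359029]), [np.float64(0.000318850602005995), np.float64(0.00031885060200596713)]) (array([0.49888515, 0.13692026, 0.06254534]), [np.float64(0.0008619056089778624), np.float64(0.0008619056089778146)])
[[0.48132528 0.14279468 0.074     ]
 [0.48776121 0.15247019 0.074     ]
 [0.51298513 0.13377831 0.074     ]
 [0.50550648 0.12455369 0.074     ]]
bar topface L edge [0.41250594 0.04646903 0.062     ] [0.46829122 0.04118253 0.062     ]
lever [0.47808684 0.04328088 0.068     ]
tcp proj [325.73883587 314.157276  ]
```

Emit:
play_rows --steps '[0,0,-0.05,0.2,-0.4,-3,60,0,0,0,0,0,-3,60,0,0,0,0,0,-3,60,0,0,0,0,0,-2.5,60,0,0,0,0,0,-1.2,60,0,0,0,0,0,0,60,0,0,0,0,0,0,60]' --newtons 40

```text
time: 2.5
ee_pos: [0.4973, 0.138, 0.045]
ee_rot: [-3.141, -0.0, 0.933]
force: [-0.1, -0.1, 0.1]
opening: 0.0654
```

Run:
```python
from h import *
c=snap('wrist','w3');print(arm.get_state()['ee_pos'],arm.get_state()['ee_rot'])
```

```text
[0.49801161 0.13807153 0.04562044] [ 3.14061873e+00 -1.69346789e-03  9.32573157e-01]
```

View pics/w3.png

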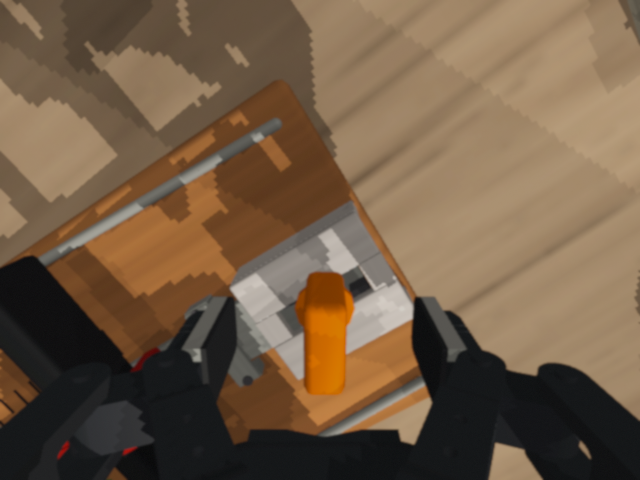

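The pin sits centred and aligned between the fingers, at x≈325. I'll close on it.

Emit:
play_rows --steps '[0,0,0,0,0,0,255,0,0,0,0,0,0,255,0,0,0,0,0,0,255,0,0,0,0,0,0,255,0,0,0,0,0,0,255,0,0,0,0,0,0,255]' --newtons 40

```text
time: 3.05
ee_pos: [0.4978, 0.1376, 0.0451]
ee_rot: [3.141, -0.001, 0.932]
force: [-0.9, -0.2, 5.2]
opening: 0.0134
```

Emit:
play_rows --steps '[0,0,-0.09,0,0,0,255,0,0,-0.09,0,0,0,255,0,0,-0.09,0,0,0,255,0,0,-0.09,0,0,0,255,0,0,-0.09,0,0,0,255,0,0,-0.09,0,0,0,255,0,0,-0.09,0,0,0,255,0,0,-0.09,0,0,0,255,0,0,-0.09,0,0,0,255,0,0,-0.09,0,0,0,255,0,0,0,0,0,0,255,0,0,0,0,0,0,255]'

```text
time: 4.05
ee_pos: [0.4982, 0.1378, 0.0451]
ee_rot: [-3.141, -0.002, 0.032]
force: [-0.3, -0.4, 5.6]
opening: 0.0137
```

Run:
```python
from h import *
c=snap('wrist','w4');s=arm.get_state();print(s['ee_pos'],s['ee_rot'],s['force'],s['ft_torque'],s['joint_positions'])
```

```text
[0.49827419 0.13775782 0.04507603] [-3.14113626e+00 -1.98159468e-03  3.21508333e-02] [-0.02428729  0.43500595  5.93906769] [ 0.02803341 -0.05235329  0.01966126] [-0.51012158  0.75909566  0.28354099  2.03535802 -0.50199625  0.41149378
  0.19606387]
```

View pics/w4.png

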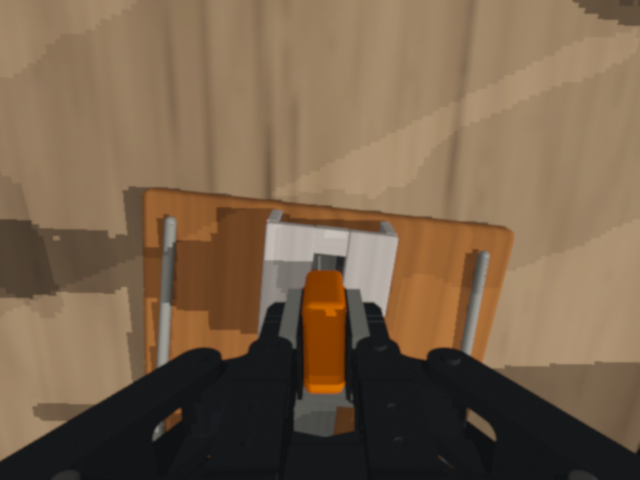

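The pin has followed the turn and is about 0.1 rad short of the slot direction, with no torque yet. I'll continue in small turns.

Emit:
play_rows --steps '[0,0,-0.04,0,0,0,255,0,0,-0.04,0,0,0,255,0,0,-0.03,0,0,0,255,0,0,0,0,0,0,255,0,0,0,0,0,0,255]'

```text
time: 4.52
ee_pos: [0.4982, 0.1377, 0.045]
ee_rot: [-3.141, -0.002, -0.078]
force: [-0.5, -0.2, 6.3]
opening: 0.0134
```

Run:
```python
from h import *
s=arm.get_state();print(s['ee_pos'],s['ee_rot'],s['force'],s['ft_torque'])
```

```text
[0.49822075 0.13774152 0.04504481] [-3.14085305e+00 -1.76877347e-03 -7.79545909e-02] [-0.4903964  -0.17840501  6.27758654] [ 0.0585093  -0.02672821 -0.07503915]
```

Emit:
play_rows --steps '[0,0,-0.04,0,0,0,255,0,0,-0.02,0,0,0,255,0,0,0,0,0,0,255,0,0,0,0,0,0,255]'

```text
time: 4.85
ee_pos: [0.4982, 0.1377, 0.0451]
ee_rot: [-3.141, -0.002, -0.138]
force: [0.4, 0.5, 5.9]
opening: 0.0134
```

Run:
```python
from h import *
c=snap('wrist','w5');s=arm.get_state();print(s['ee_pos'],s['ee_rot'],s['force'],s['ft_torque'])
```

```text
[0.49826063 0.13772714 0.04505851] [-3.14069146e+00 -1.78482496e-03 -1.37948287e-01] [ 0.10436208 -0.48414826  5.59615253] [-0.02570797 -0.00364401  0.00468698]
```

View pics/w5.png

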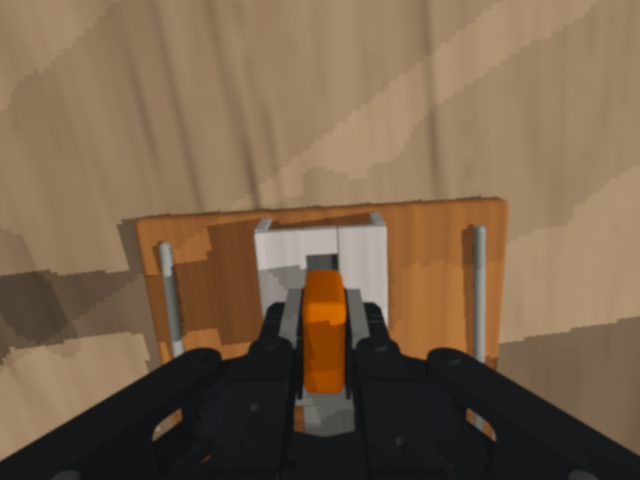

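Emit:
play_rows --steps '[0,0,-0.03,0,0,0,255,0,0,-0.02,0,0,0,255,0,0,0,0,0,0,255,0,0,0,0,0,0,255]'

```text
time: 5.23
ee_pos: [0.4983, 0.1377, 0.0451]
ee_rot: [-3.141, -0.002, -0.186]
force: [-0.1, -0.7, 5.6]
opening: 0.0131
```

Run:
```python
from h import *
s=arm.get_state();print(s['ee_pos'],s['ee_rot'],s['force'],s['ft_torque'])
c=snap('wrist','w6');s=arm.get_state();print(s['ee_pos'],s['ee_rot'],s['force'],s['ft_torque'])
crop('w6',220,180,440,400,3,'w6c')
```

```text
[0.49826886 0.13770442 0.0450691 ] [-3.14093685e+00 -1.83990244e-03 -1.85973061e-01] [-0.14680954 -0.71215471  5.56079417] [-0.04514235 -0.06337427  0.44604829]
[0.49826454 0.13771606 0.04507037] [-3.14087686e+00 -1.80477872e-03 -1.85917276e-01] [-0.20510148 -1.12641997  5.89506074] [-0.06484859 -0.04650527  0.45140368]
```

View pics/w6c.png

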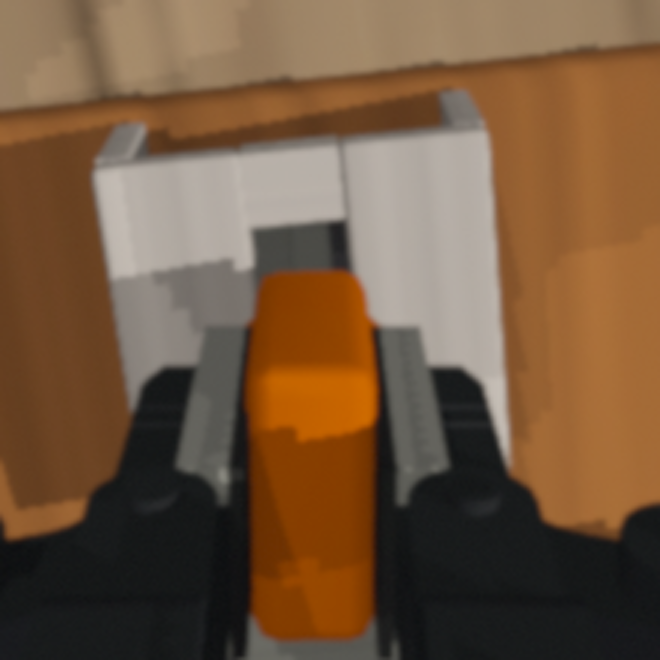

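Torque is up to 0.45 N·m, so the pin is at its stop. I'll back off 0.04 rad and lift straight.

Emit:
play_rows --steps '[0,0,0.04,0,0,0,255,0,0,0,0,0,0.5,255,0,0,0,0,0,1,255,0,0,0,0,0,1,255,0,0,0,0,0,0,255]'

```text
time: 5.7
ee_pos: [0.4981, 0.1377, 0.0713]
ee_rot: [-3.14, -0.002, -0.149]
force: [0.4, 0.2, -0.6]
opening: 0.0137
```

Run:
```python
from h import *
c=snap('wrist','w7');s=arm.get_state();print(s['ee_pos'],s['ee_rot'],s['force'],s['ft_torque'])
```

```text
[0.49780174 0.13782013 0.07056471] [-3.14069275e+00 -1.50561269e-03 -1.48180225e-01] [-1.00241684  0.67030975 -0.07662757] [ 0.0566317  -0.05782764 -0.01063482]
```

View pics/w7.png

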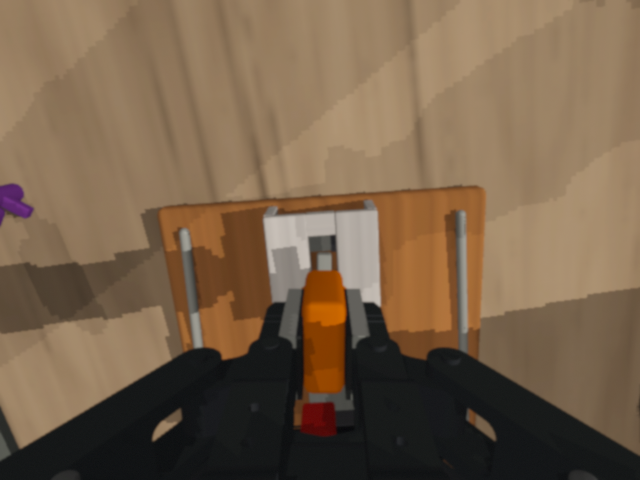

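It's coming out with no resistance. I'll lift clear and measure the bowl from the top and side views.

Emit:
play_rows --steps '[0,0,0,0,0,2,255,0,0,0,0,0,3,255,0,0,0,0,0,4,255,0,0,0,0,0,3,255,0,0,0,0,0,0,255]'

```text
time: 6.17
ee_pos: [0.5006, 0.1379, 0.1945]
ee_rot: [-3.137, -0.008, -0.148]
force: [1.5, 0.8, -0.1]
opening: 0.0131
```

Run:
```python
from h import *
crop('top0',420,225,500,300,7,'bt'); crop('side0',290,345,400,435,6,'bs')
```

```text
(no output)
```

View pics/bt.png

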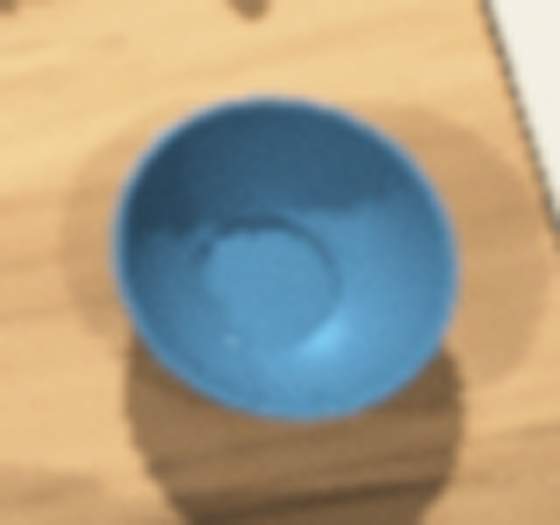

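View pics/bs.png

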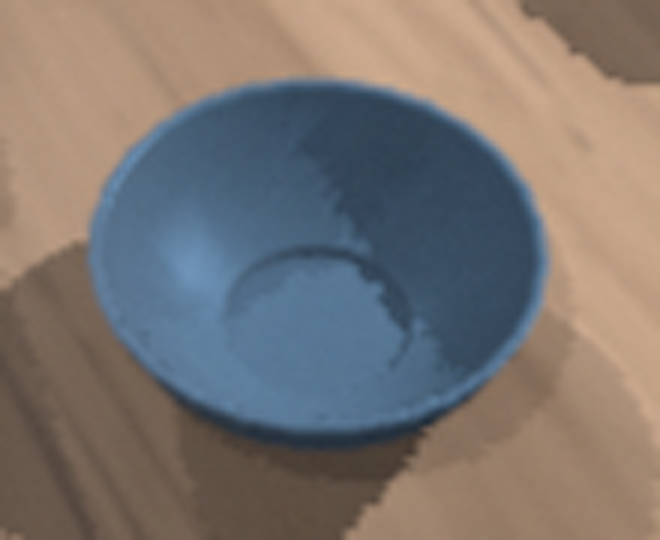

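Run:
```python
from h import *
c=load('top0');s=load('side0')
print(tri([(c,420+287/7,225+258/7),(s,290+319/6,345+258/6)]))
print(atz(c,420+287/7,225+258/7,.038),atz(s,290+319/6,345+258/6,.038))
print(tri([(c,420+275/7,225+288/7),(s,290+319/6,345+330/6)]))
st=arm.get_state();print(st['ee_pos'],st['joint_positions'])
```

```text
(array([ 0.42383809, -0.34155968,  0.03656819]), [np.float64(0.0005828301397204228), np.float64(0.0005828301397203165)])
[ 0.4227872  -0.34098435  0.038     ] [ 0.42382527 -0.3426127   0.038     ]
(array([ 0.42263047, -0.34264881,  0.00994003]), [np.float64(0.0014259304485318412), np.float64(0.0014259304485319416)])
[0.50055681 0.13790467 0.19447301] [-0.68698192  0.54139992  0.54247909  1.93929148 -0.39902234  0.75779685
 -0.06398675]
```

Emit:
play_rows --steps '[0,0,0,-0.6,-2,0,255,0,0,0,-0.6,-4,0,255,0,0,0,-0.6,-4,0,255,0,0,0,-0.6,-4,0,255,0,0,0,-0.6,-4,0,255,0,0,0,-0.6,-4,0,255,0,0,0,-0.6,-4,0,255,0,0,0,-0.6,-4,0,255,0,0,0,-0.6,-4,0,255,0,0,0,-0.6,-4,0,255,0,0,0,-0.6,-4,0,255,0,0,0,-0.6,-4,0,255,0,0,0,-0.4,-2,0,255,0,0,0,0,0,0,255,0,0,0,0,0,0,255]'

```text
time: 7.42
ee_pos: [0.4201, -0.3431, 0.1886]
ee_rot: [-3.141, 0.002, -0.151]
force: [0.3, 1.1, -1.1]
opening: 0.0135
```

Run:
```python
from h import *
c=snap('wrist','w8');s=arm.get_state();print(s['ee_pos'],s['ee_rot'],s['opening'],s['joint_positions'])
print(proj(c,[.4235,-.342,.01]))
```

```text
[ 0.42082906 -0.34142796  0.18848098] [-3.13956372e+00  1.65291137e-03 -1.48637368e-01] 0.013614234619622122 [ 0.31446876  0.574125    0.48181499  1.87413798 -0.36567937  0.7837479
  0.84504275]
[329.00691833 205.91939364]
```

View pics/w8.png

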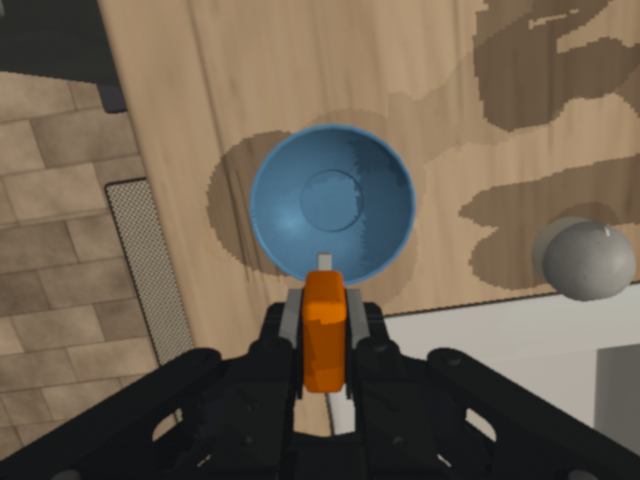

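The bowl's inner circle is at (332,201), within about 2 mm of the prediction. I'll lower the pin in.

Emit:
play_rows --steps '[0,0,0,0.3,0,-2,255,0,0,0,0.2,0,-3,255,0,0,0,0,0,-3,255,0,0,0,0,0,-3,255,0,0,0,0,0,-1.5,255,0,0,0,0,0,-1,255,0,0,0,0,0,0,255,0,0,0,0,0,0,255]'

```text
time: 8.13
ee_pos: [0.4268, -0.3415, 0.0544]
ee_rot: [-3.141, 0.0, -0.147]
force: [-0.3, 0.2, -0.4]
opening: 0.013
```

Run:
```python
from h import *
c=snap('side','s9');s=arm.get_state();print(s['ee_pos'],s['ee_rot'],s['force'])
crop('s9',250,300,430,450,4,'s9c')
```

```text
[ 0.42715245 -0.34223105  0.05510768] [ 3.14126905e+00 -1.06884015e-03 -1.47038778e-01] [-0.45252821  0.56563281 -0.26226987]
```

View pics/s9c.png

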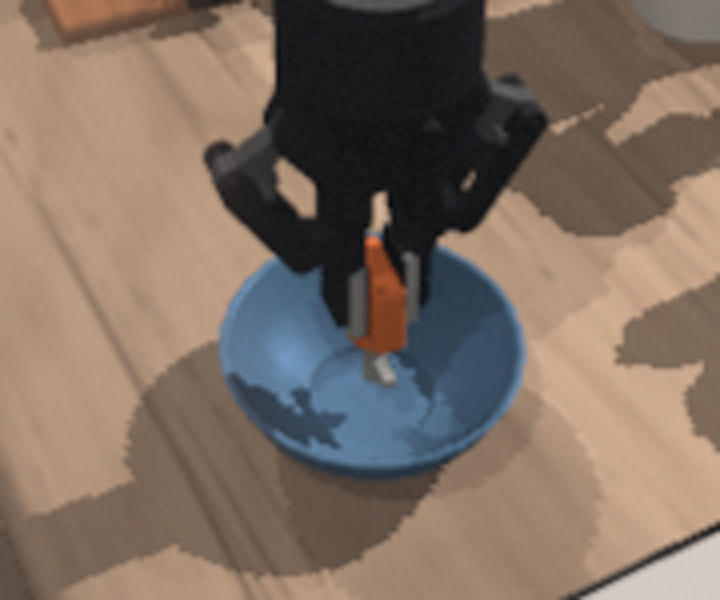

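The pin is over the bowl's centre with its bottom about 1 cm above the floor. I'll lower it 0.8 cm and release.

Emit:
play_rows --steps '[0,0,0,-0.3,0,-0.4,255,0,0,0,0,0,-0.4,255,0,0,0,0,0,0,255,0,0,0,0,0,0,170,0,0,0,0,0,0,170,0,0,0,0,0,0,120,0,0,0,0,0,0,120,0,0,0,0,0,0,100,0,0,0,0,0,0,100]'

```text
time: 8.93
ee_pos: [0.4234, -0.3425, 0.0464]
ee_rot: [3.142, -0.0, -0.148]
force: [-0.4, 0.7, 0.9]
opening: 0.0516
```

Run:
```python
from h import *
c=snap('side','s10');s=arm.get_state();print(s['ee_pos'],s['ee_rot'],s['force'],s['opening'])
crop('s10',250,300,430,450,4,'s10c')
```

```text
[ 0.42341933 -0.34249676  0.04635533] [-3.14159126e+00 -7.09201484e-05 -1.47960353e-01] [0.35927519 0.16200371 0.38882182] 0.05189107073231377
```

View pics/s10c.png

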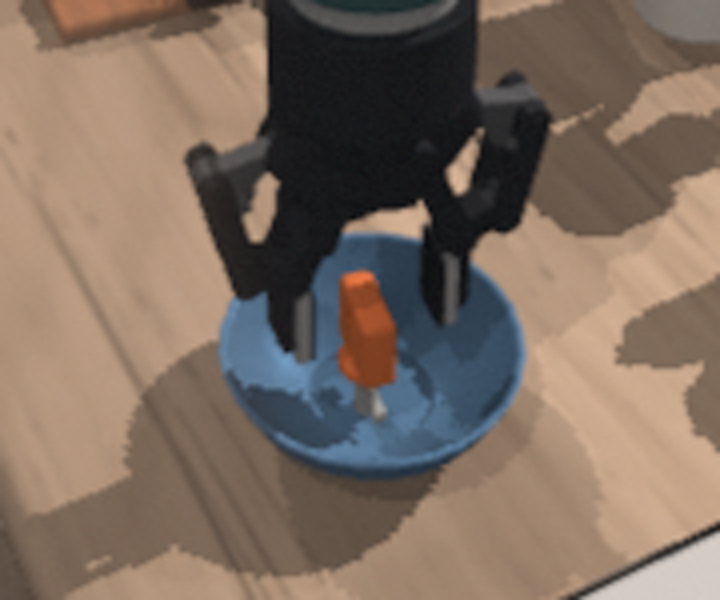

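The pin stands in the middle of the bowl and is released. I'll lift away and return to the stand, turning the jaws by about -1.5 rad so the camera faces the lever side.

Emit:
play_rows --steps '[0,0,0,0,0,1,80,0,0,0,0,0,3,60,0,0,0,0,0,4,60,0,0,0,0,0,4,60,0,0,0,0,0,3,60,0,0,0,0,0,0,60]'

```text
time: 9.48
ee_pos: [0.4259, -0.3455, 0.2031]
ee_rot: [3.136, -0.01, -0.149]
force: [1.0, -0.1, 0.2]
opening: 0.0655
```

Run:
```python
from h import *
c=snap('wrist','w11');s=arm.get_state();print(s['ee_pos'],s['ee_rot'],s['force'],s['opening'])
```

```text
[ 0.42502105 -0.34411164  0.20036908] [ 3.13820176 -0.00691248 -0.1480563 ] [ 0.15598426  0.84531588 -0.98935188] 0.06564618256090417
```

View pics/w11.png

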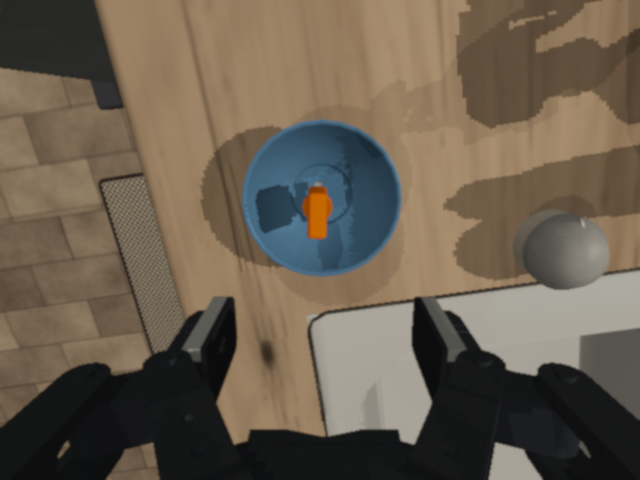

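The pin is standing at rest near the bowl's centre, at (317,210). Now I'll move over to the crossbar.

Emit:
play_rows --steps '[0,0,-0.1,0.1,2,0,60,0,0,-0.1,0.1,3,0,60,0,0,-0.1,0.1,3,0,60,0,0,-0.1,0.1,3,0,60,0,0,-0.1,0.1,3,0,60,0,0,-0.1,0.1,3,0,60,0,0,-0.1,0.1,3,0,60,0,0,-0.1,0.1,3,0,60,0,0,-0.1,0.1,3,0,60,0,0,-0.1,0.1,3,0,60,0,0,-0.1,0.1,3,0,60,0,0,-0.1,0.1,3,0,60,0,0,-0.1,0.1,3,0,60,0,0,-0.1,0.1,2,0,60,0,0,-0.1,0,0,0,60,0,0,0,0,0,0,60,0,0,0,0,0,0,60,0,0,0,0,0,0,60]'

```text
time: 11.03
ee_pos: [0.437, 0.0568, 0.1962]
ee_rot: [3.141, -0.0, -1.647]
force: [0.3, -0.3, 0.1]
opening: 0.0655
```

Run:
```python
from h import *
c=snap('wrist','w12');s=arm.get_state();print(s['ee_pos'],s['ee_rot'],s['joint_positions'])
```

```text
[0.43715047 0.05668297 0.19630473] [ 3.14135045e+00 -2.01799625e-05 -1.64782685e+00] [-0.87073869  0.59422312  1.03268189  2.13059555 -0.71834878  0.81894859
 -1.03365218]
```

View pics/w12.png

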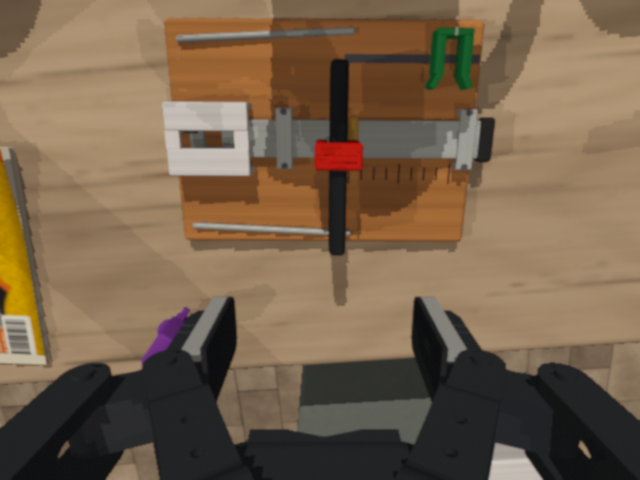

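The view is clear: bar near end (337,250), lever (339,155), clip (452,58), cam tip (353,130). I'll enlarge it.

Run:
```python
from h import *
crop('w12',300,15,500,265,3,'w12c')
```

```text
(no output)
```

View pics/w12c.png

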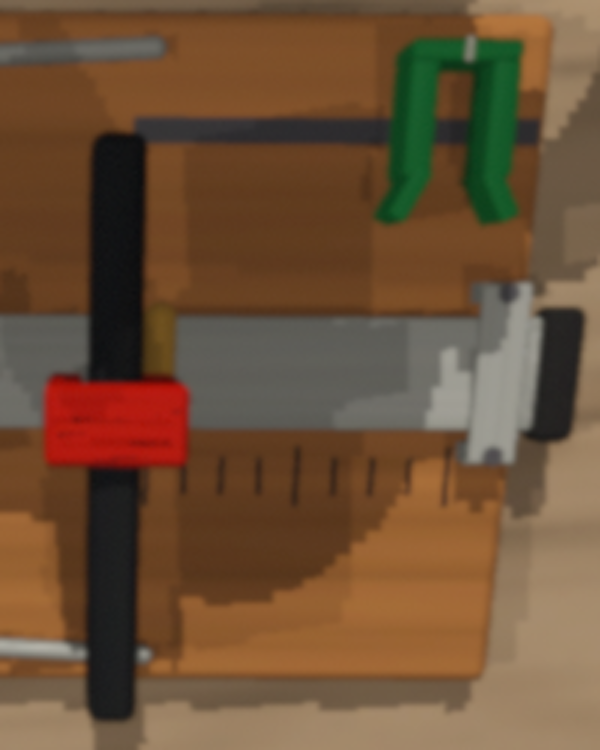

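```bash
python3 - <<'E'
from h import *
w=load('w12')
def Q(u,v):return(w,300+u/3,15+v/3)
A=np.array([atz(w,u,v,.035)[:2] for u,v in[(164,103),(248,103),(249,175),(167,175)]]) # keeper
k=A.mean(0); y=(A[0]+A[1]-A[2]-A[3]); x=A[0]+A[3]-A[1]-A[2]
print('keeper',k,'x yaw',np.arctan2(x[1],x[0]),'y', np.arctan2(-y[1],-y[0])-np.pi/2,np.linalg.norm(x)/2,np.linalg.norm(y)/2)
# board corners px
B=np.array([atz(w,u,v,.012)[:2] for u,v in[(166,19),(483,22),(462,240),(186,240)]])
print('board',B.mean(0),[np.arctan2(*(B[0]-B[1])[::-1]),np.arctan2(*(B[3]-B[2])[::-1]),np.arctan2(*(B[3]-B[0])[::-1])-np.pi/2,np.arctan2(*(B[2]-B[1])[::-1])-np.pi/2],np.linalg.norm(B[0]-B[1]),np.linalg.norm(B[0]-B[3]))
yaw=1.489
ex=np.array([np.cos(yaw),np.sin(yaw)]);ey=np.array([-ex[1],ex[0]])
O=k-.085*ex; print('O',O)
def st(p): return np.round([(p[:2]-O)@ex*1000,(p[:2]-O)@ey*1000],1)
for n,u,v,z in[('bar far L',92,140,.062),('bar far R',145,140,.062),('bar near L',89,712,.062),('bar near R',134,712,.062),('lever L',47,422,.068),('lever R',188,422,.068),('lev front',117,382,.068),('lev back',117,465,.068),
 ('tip',161,306,.024),('tipL',147,330,.024),('tipR',175,330,.024),('clip backL',404,45,.030),('clip backR',522,45,.030),('mark',470,48,.03),('armR outer',517,130,.03),('armL in',437,130,.03),('armR in',479,130,.03),('armL out',400,130,.03),('flareL',378,215,.03),('flareL2',408,220,.03),('flareR',516,212,.03),('flareR in',487,222,.03)]:
    print(n,st(atz(*Q(u,v),z)))
E
python3 - <<'E'
import sys; sys.path.insert(0,'.')
import os; os.chdir('.')
from h import *
crop('w12',415,15,490,100,8,'clip')
E
```

```text
keeper [0.49703268 0.13649519] x yaw 1.4945338606420262 y 1.44093841683295 0.060075168450214204 0.05090269223456718
board [0.49022761 0.05173602] [np.float64(1.4862812706771693), np.float64(1.4942651972698058), np.float64(1.4839827355893882), np.float64(1.5000361820252475)] 0.2283639524059106 0.16653704176356515
O [0.49008775 0.05177939]
bar far L [ -3.6 -49.9]
bar far R [-14.6 -50. ]
bar near L [-4.2 76.3]
bar near R [-14.9  76.2]
lever L [5.7 7.6]
lever R [-24.9   7.4]
lev front [-9.4 -1. ]
lev back [-9.6 16.8]
tip [-21.6 -16.4]
tipL [-18.3 -10.7]
tipR [-25.2 -10.7]
clip backL [-75.1 -74. ]
clip backR [-102.   -74.1]
mark [-90.2 -73.5]
armR outer [-102.9  -56.2]
armL in [-84.3 -56.1]
armR in [-94.  -56.2]
armL out [-75.7 -56.1]
flareL [-72.  -37.5]
flareL2 [-79.2 -36.4]
flareR [-104.6  -38.3]
flareR in [-98. -36.]
```

View pics/clip.png

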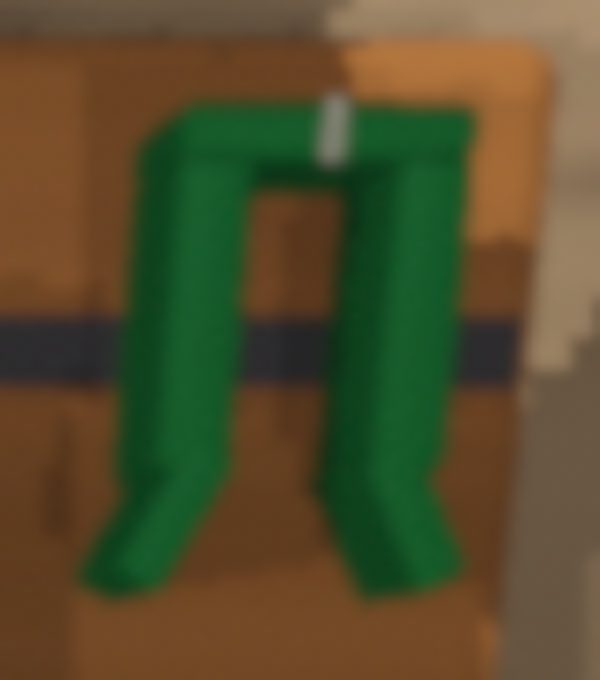

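Run:
```python
from h import *
w=load('w12');yaw=1.489
ex=np.array([np.cos(yaw),np.sin(yaw)]);ey=np.array([-ex[1],ex[0]]);O=np.array([0.49009,0.05178])
def st(p): return np.round([(p[:2]-O)@ex*1000,(p[:2]-O)@ey*1000],1)
for u,v in[(172,300),(465,300),(240,300),(385,300),(190,120),(472,120),(333,130),(155,585),(370,590),(95,575),(460,570)]:
    print(u,v,st(atz(w,415+u/8,15+v/8,.03)))
print('grip world',O+ex*-.0093+ey*.051)
# bar centre by two views: check w2 / top
c=load('top0')
for y in(.0,): print('proj bar near end top', proj(c,list(O+ex*-.0093+ey*.076)+[.062]),'expect ~(307.8,287)')
```

```text
172 300 [-77.6 -59.8]
465 300 [-103.  -60.]
240 300 [-83.5 -59.9]
385 300 [-96.1 -59.9]
190 120 [-77.9 -74. ]
472 120 [-102.   -74.1]
333 130 [-90.2 -73.3]
155 585 [-78.  -36.5]
370 590 [-97.2 -36.2]
95 575 [-72.6 -37.3]
460 570 [-105.   -37.9]
grip world [0.43850066 0.04667806]
proj bar near end top [306.79334241 289.73597158] expect ~(307.8,287)
```

Pull needed ≈ 68.7 mm along the stand's -x (world −0.56 cm, −6.85 cm). I'll descend on the crossbar grip.

Emit:
play_rows --steps '[0,0,0,0.1,-0.5,-3,60,0,0,0,0,-0.5,-4,60,0,0,0,0,0,-4,60,0,0,0,0,0,-3,60,0,0,0,0,0,-1.5,60,0,0,0,0,0,-0.6,60,0,0,0,0,0,0,60,0,0,0,0,0,0,60]'

```text
time: 11.75
ee_pos: [0.4385, 0.0466, 0.0355]
ee_rot: [-3.142, 0.001, -1.65]
force: [-0.3, -0.5, 0.0]
opening: 0.0656
```

Run:
```python
from h import *
c=snap('wrist','w13');s=arm.get_state();print(s['ee_pos'],s['ee_rot'],s['force'],s['joint_positions'])
```

```text
[0.4388422  0.04674722 0.03586825] [-3.14065774e+00  2.45850537e-04 -1.64904900e+00] [ 0.13640108  0.50029104 -0.19175748] [-0.49346291  0.77660098  0.48919982  2.24091319 -1.08513066  0.38165959
 -0.72626866]
```

View pics/w13.png

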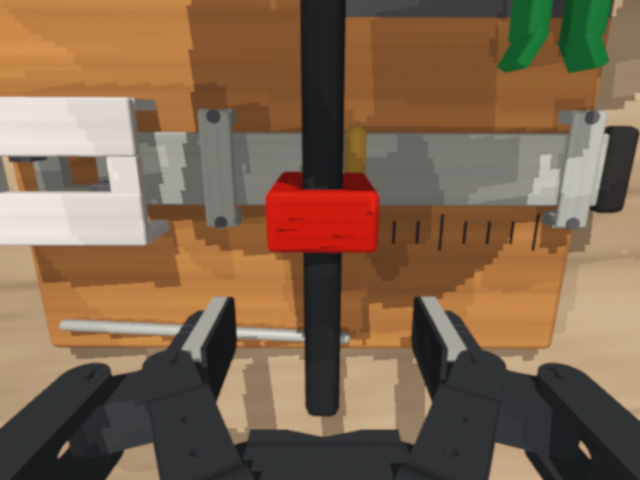

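The bar is centred between the fingers with the lever ahead. I'll close at 20 N.

Emit:
play_rows --steps '[0,0,0,0,0,0,255,0,0,0,0,0,0,255,0,0,0,0,0,0,255,0,0,0,0,0,0,255,0,0,0,0,0,0,255,0,0,0,0,0,0,255,0,0,0,0,0,0,255]' --newtons 20

```text
time: 12.38
ee_pos: [0.4385, 0.0472, 0.0356]
ee_rot: [-3.141, -0.0, -1.649]
force: [-0.2, -0.5, 6.4]
opening: 0.0115
```

Emit:
play_rows --steps '[0,0,0,0,-0.5,0,255,0,0,0,-0.05,-0.5,0,255,0,0,0,0,0,0,255]'

```text
time: 12.63
ee_pos: [0.4377, 0.0378, 0.0356]
ee_rot: [3.141, 0.001, -1.649]
force: [-0.5, 1.7, 7.7]
opening: 0.0114
```

Run:
```python
from h import *
s=arm.get_state();print(s['ee_pos'],s['ee_rot'],s['force'],s['opening'],s['joint_positions'])
```

```text
[0.43773764 0.03776624 0.03564948] [ 3.14145415e+00  1.48026440e-03 -1.64873316e+00] [-0.51702222  1.65494209  7.71696563] 0.011396861175692928 [-0.46731634  0.77421583  0.48073113  2.24517011 -1.08569519  0.37584342
 -0.70393437]
```

Emit:
play_rows --steps '[0,0,0,-0.08,-1,0,255,0,0,0,-0.08,-1,0,255,0,0,0,-0.08,-1,0,255,0,0,0,-0.08,-1,0,255,0,0,0,-0.08,-1,0,255,0,0,0,-0.05,-0.8,0,255,0,0,0,0,0,0,255,0,0,0,0,0,0,255]'

```text
time: 13.3
ee_pos: [0.433, -0.019, 0.0356]
ee_rot: [3.141, 0.003, -1.648]
force: [-0.9, 4.5, 9.4]
opening: 0.0113
```

Run:
```python
from h import *
c=snap('wrist','w14');s=arm.get_state();print(s['ee_pos'],s['ee_rot'],s['force'],s['opening'],s['joint_positions'])
crop('w14',200,0,520,240,2.5,'w14c')
```

```text
[ 0.43310929 -0.01867384  0.03564407] [ 3.14082094  0.00360964 -1.64763117] [-1.52121133  4.43720895 10.12661658] 0.011669939829007875 [-0.31840252  0.76435036  0.45030914  2.25923085 -1.0823089   0.35229424
 -0.57452374]
```

View pics/w14c.png

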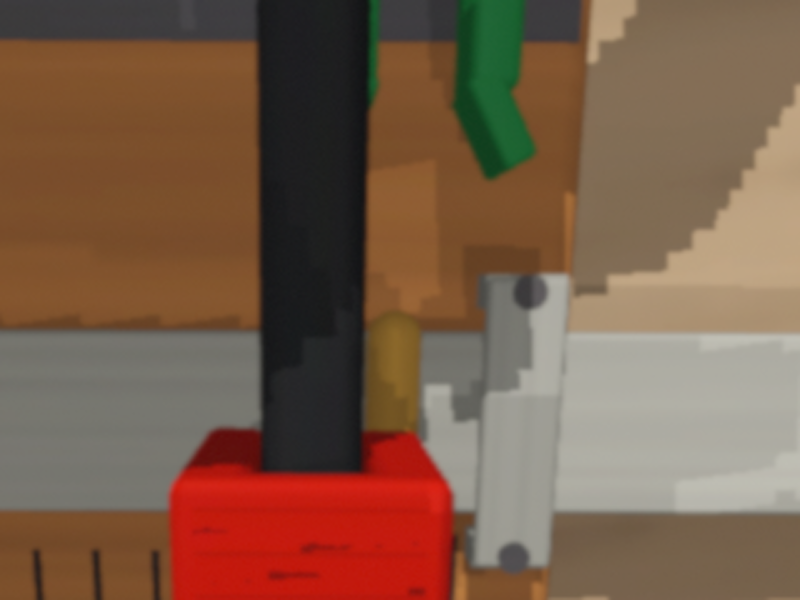

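Run:
```python
from h import *
w=load('w14');yaw=1.489
ex=np.array([np.cos(yaw),np.sin(yaw)]);ey=np.array([-ex[1],ex[0]]);O=np.array([0.49009,0.05178])
def st(p): return np.round([(p[:2]-O)@ex*1000,(p[:2]-O)@ey*1000],1)
for n,u,v,z in[('tip',395,360,.026),('tipend',395,315,.024),('tipL',368,380,.024),('tipR',420,380,.024),('Rout',524,40,.03),('Rin',472,60,.03),('Rin base',458,60,.012),('guideL',480,400,.023),('lever L',175,490,.068),('lever R',448,490,.068)]:
    print(n,st(atz(w,200+u/2.5,v/2.5,z)))
s=arm.get_state();print(st(s['ee_pos']))
```

```text
tip [-87.6 -10.6]
tipend [-87.6 -16.8]
tipL [-83.8  -7.5]
tipR [-91.5  -7.6]
Rout [-102.8  -51.6]
Rin [-96.2 -49.2]
Rin base [-96.7 -52.6]
guideL [-100.7   -4.6]
lever L [-60.7   0.4]
lever R [-90.4   0.2]
[-74.9  51. ]
```

Tip at −87.6 vs notch at −90.0: 2.3 mm more. I'll take that, hold, then slide along the bar.

Emit:
play_rows --steps '[0,0,0,-0.02,-0.25,0,255,0,0,0,0,0,0,255,0,0,0,0,0,0,255,0,0,0,0,0,0,255,0,0,0,0,0,0,255]'

```text
time: 13.77
ee_pos: [0.4329, -0.0208, 0.0356]
ee_rot: [3.141, 0.004, -1.647]
force: [-1.5, 4.8, 9.9]
opening: 0.0117
```

Emit:
play_rows --steps '[0,0,0,0.3,-0.02,0,255,0,0,0,0.5,-0.04,0,255,0,0,0,0.5,-0.04,0,255,0,0,0,0.5,-0.04,0,255,0,0,0,0,0,0,255]'

```text
time: 14.18
ee_pos: [0.4368, -0.0188, 0.034]
ee_rot: [3.116, 0.01, -1.646]
force: [-25.7, 6.2, 18.6]
opening: 0.0119
```

Run:
```python
from h import *
c=snap('wrist','w15');s=arm.get_state();print(s['ee_pos'],s['ee_rot'],s['force'],s['opening'],s['joint_positions'])
```

```text
[ 0.43674955 -0.01882041  0.03395877] [ 3.11654052  0.01030158 -1.64579474] [-24.44605847   6.63026977  18.3986797 ] 0.01129154251336242 [-0.33470844  0.78365442  0.48958133  2.22888845 -1.03666918  0.4094761
 -0.61256217]
```

View pics/w15.png

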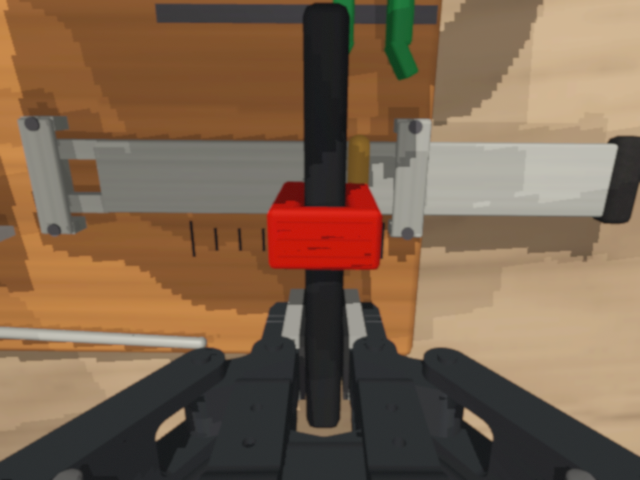

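The grip friction is holding the fingers (25 N drag). I'll ease the closure to just touching; the leg's spring keeps the bar against a finger.

Emit:
play_rows --steps '[0,0,0,0,0,0,224,0,0,0,0,0,0,224,0,0,0,0,0,0,220,0,0,0,0,0,0,220]'

```text
time: 14.57
ee_pos: [0.4389, -0.0191, 0.0337]
ee_rot: [3.12, 0.009, -1.646]
force: [-19.5, 6.0, 7.2]
opening: 0.0117
```

Run:
```python
from h import *
s=arm.get_state();print(s['ee_pos'],s['ee_rot'],s['force'],s['opening'])
```

```text
[ 0.43893051 -0.01913833  0.03365937] [ 3.1199849   0.00894337 -1.64550212] [-19.53660955   6.03615836   7.15228609] 0.01165606130953852
```

Emit:
play_rows --steps '[0,0,0,0,0,0,217,0,0,0,0,0,0,217,0,0,0,0,0,0,217]'

```text
time: 14.82
ee_pos: [0.4489, -0.0211, 0.0346]
ee_rot: [3.136, 0.005, -1.645]
force: [-2.3, 4.4, -0.5]
opening: 0.0127
```

Run:
```python
from h import *
s=arm.get_state();print(s['ee_pos'],s['ee_rot'],s['force'],s['opening'])
```

```text
[ 0.44887987 -0.02105949  0.03456744] [ 3.13631334  0.00471344 -1.64523808] [-2.32648857  4.4379929  -0.52007232] 0.012668949450128236
```

Now it slides with about 2 N of drag while the spring holds contact (4.4 N). I'll check alignment before pushing.

Run:
```python
from h import *
c=snap('wrist','w16');s=arm.get_state();print(s['ee_pos'],s['force'])
crop('w16',200,0,520,240,2.5,'w16c')
```

```text
[ 0.44900464 -0.02107888  0.03458245] [-3.24406179  5.45385332  0.185229  ]
```

View pics/w16c.png

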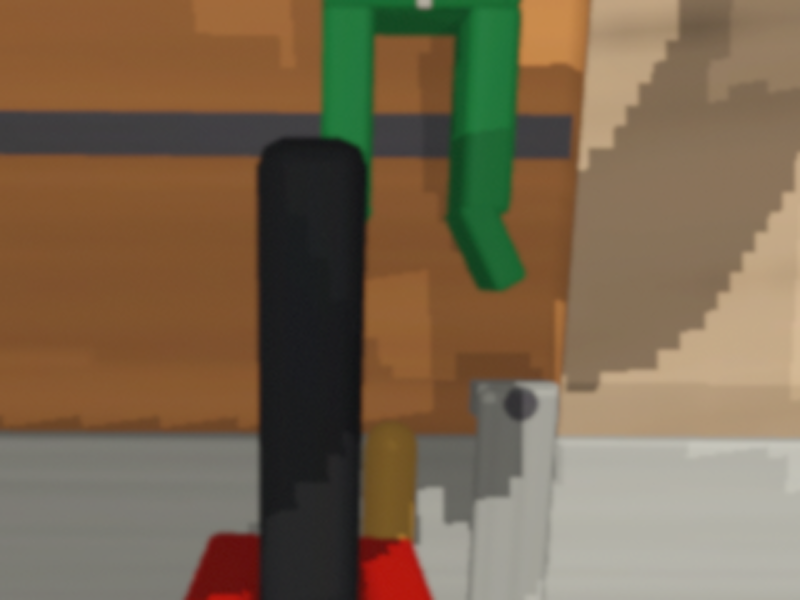

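View pics/w16.png

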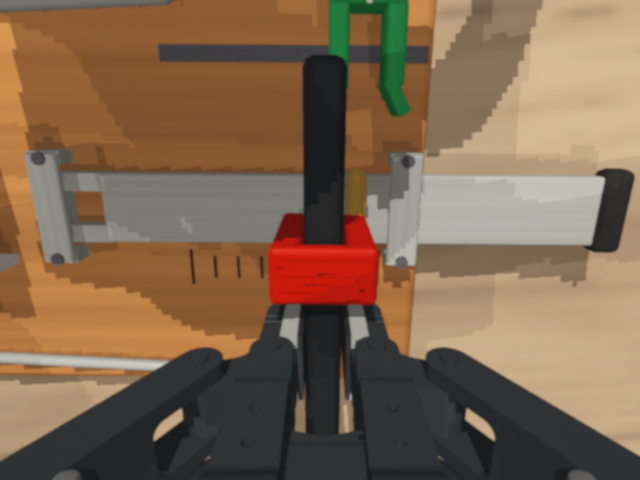

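Run:
```python
from h import *
w=load('w16');yaw=1.489
ex=np.array([np.cos(yaw),np.sin(yaw)]);ey=np.array([-ex[1],ex[0]]);O=np.array([0.49009,0.05178])
def st(p): return np.round([(p[:2]-O)@ex*1000,(p[:2]-O)@ey*1000],1)
for n,u,v,z in[('tipend',391,425,.024),('tipL',366,480,.024),('tipR',415,480,.024),('Rout',515,140,.03),('Rin',462,140,.03),('Lin',373,70,.03),('Rin',470,70,.03),('mark',424,3,.03)]:
    print(n,st(atz(w,200+u/2.5,v/2.5,z)))
print(st(arm.get_state()['ee_pos']))
```

```text
tipend [-88. -17.]
tipL [-84.5  -8.7]
tipR [-91.8  -8.8]
Rout [-102.7  -55.4]
Rin [-95.7 -55.4]
Lin [-83.8 -63.6]
Rin [-96.3 -63.7]
mark [-90.1 -71.4]
[-76.  35.]
```

Alignment is within 2 mm (tip −88.1, notch −90.1). I'll nudge 2 mm while pushing the lever.

Emit:
play_rows --steps '[0,0,0,0,-0.2,0,217,0,0,0,0.5,-0.04,0,217,0,0,0,0.5,-0.04,0,217,0,0,0,0.5,-0.04,0,217,0,0,0,0.5,-0.04,0,217,0,0,0,0,0,0,217,0,0,0,0,0,0,217]'

```text
time: 15.45
ee_pos: [0.4695, -0.0247, 0.0345]
ee_rot: [3.137, 0.004, -1.645]
force: [-2.3, 4.6, -0.1]
opening: 0.0128
```

Run:
```python
from h import *
c=snap('wrist','w17');s=arm.get_state();print(s['ee_pos'],s['ee_rot'],s['force'],s['opening'])
```

```text
[ 0.46950371 -0.02468793  0.03453105] [ 3.13714962  0.00444899 -1.64525425] [-1.55157282  5.42778078 -1.32828962] 0.012791842334813596
```

View pics/w17.png

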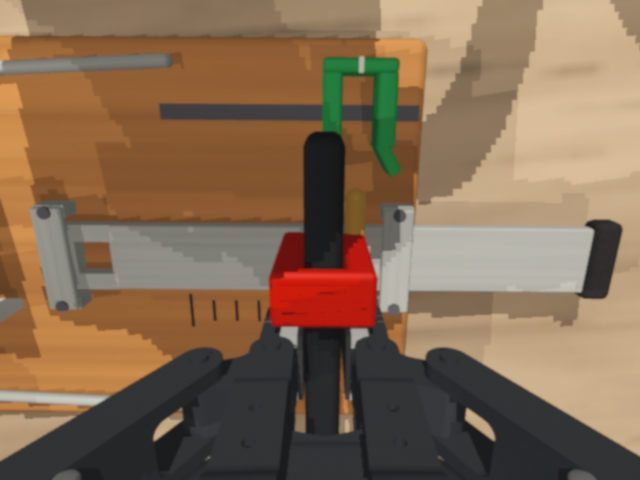

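The lever is moving and the tip at (356,192) heads for the notch. A quick alignment check first.

Run:
```python
from h import *
w=load('w17');yaw=1.489
ex=np.array([np.cos(yaw),np.sin(yaw)]);ey=np.array([-ex[1],ex[0]]);O=np.array([0.49009,0.05178])
def st(p): return np.round([(p[:2]-O)@ex*1000,(p[:2]-O)@ey*1000],1)
for n,u,v,z in[('tipend',356,190,.024),('tip mid',356,215,.027),('mark',361.5,66,.03),('clipL',323,66,.03),('clipR',399,66,.03),('leverback',324,328,.055)]:
    print(n,st(atz(w,u,v,z)))
print(st(arm.get_state()['ee_pos']))
```

```text
tipend [-90.  -30.4]
tip mid [-90.  -21.4]
mark [-90.1 -73.1]
clipL [-77.3 -73. ]
clipR [-102.5  -73.2]
leverback [-78.3  10.4]
[-77.9  14.3]
```

Aligned exactly (−90.0 vs −90.1), lever at about 13.5 mm. I'll push on.

Emit:
play_rows --steps '[0,0,0,0.5,-0.04,0,217,0,0,0,0.5,-0.04,0,217,0,0,0,0.5,-0.04,0,217,0,0,0,0.5,-0.04,0,217,0,0,0,0.4,-0.03,0,217,0,0,0,0,0,0,217]'

```text
time: 16.0
ee_pos: [0.4929, -0.0265, 0.0344]
ee_rot: [3.136, 0.005, -1.646]
force: [-3.7, 5.2, 0.3]
opening: 0.0128
```

Run:
```python
from h import *
c=snap('wrist','w18');s=arm.get_state();print(s['ee_pos'],s['ee_rot'],s['force'],s['opening'])
```

```text
[ 0.49292873 -0.02646602  0.03441493] [ 3.13601027  0.00471598 -1.64564727] [-2.57101304  5.35175739 -0.47299769] 0.012637284299170408
```

View pics/w18.png

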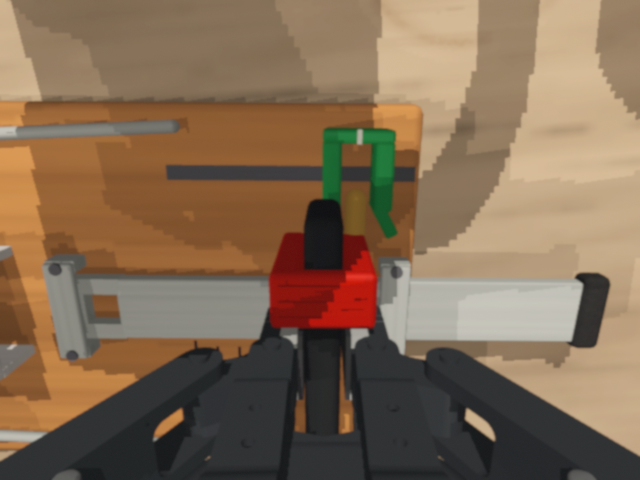

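The tip is inside the notch. I'll push the remaining few mm until the force rises.

Emit:
play_rows --steps '[0,0,0,0.3,-0.02,0,217,0,0,0,0.3,-0.02,0,217,0,0,0,0,0,0,217]'

```text
time: 16.3
ee_pos: [0.4931, -0.0258, 0.0341]
ee_rot: [3.126, 0.008, -1.646]
force: [-14.8, 5.9, 11.3]
opening: 0.0128
```

Run:
```python
from h import *
s=arm.get_state();print(s['ee_pos'],s['ee_rot'],s['force'],s['opening'])
```

```text
[ 0.49313513 -0.02583488  0.03409341] [ 3.1260352   0.00772982 -1.64609685] [-14.82110326   5.92567418  11.30501412] 0.01277814914345661
```

Run:
```python
from h import *
c=snap('wrist','w19');snap('side','s19')
crop('w19',240,100,440,340,3,'w19c');crop('s19',200,180,380,330,4,'s19c')
```

```text
(no output)
```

View pics/w19c.png

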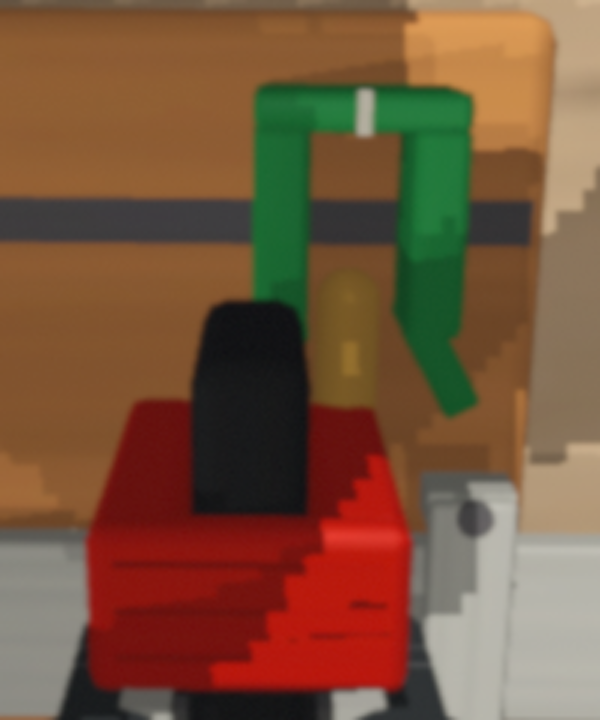

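View pics/s19c.png

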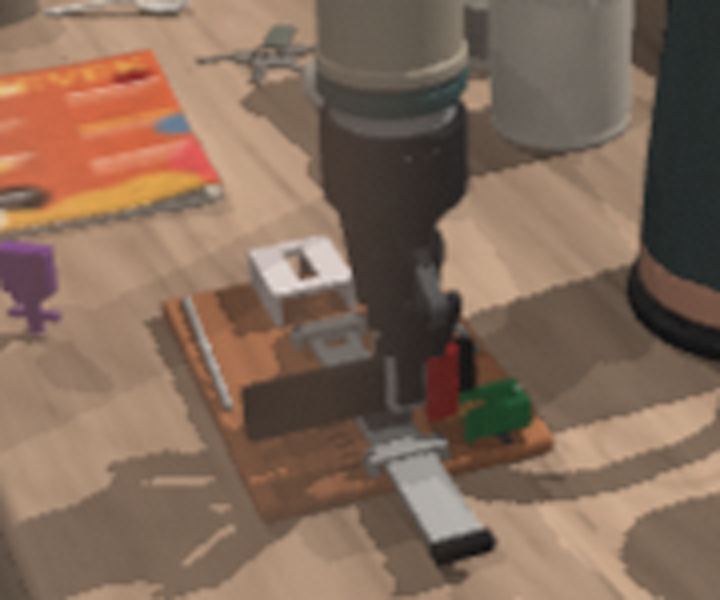

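Run:
```python
from h import *
w=load('w19');yaw=1.489
ex=np.array([np.cos(yaw),np.sin(yaw)]);ey=np.array([-ex[1],ex[0]]);O=np.array([0.49009,0.05178])
def st(p): return np.round([(p[:2]-O)@ex*1000,(p[:2]-O)@ey*1000],1)
for n,u,v,z in[('tipend',348,270,.024),('tipmid',348,340,.026),('Lin',308,200,.03),('Rin',403,200,.03),('mark',366,110,.03),('levfront',250,520,.068),('levback',250,688,.068),('barfar',250,310,.062),('levfront low',345,408,.023)]:
    print(n,st(atz(w,240+u/3,100+v/3,z)))
s=arm.get_state();print(st(s['ee_pos']),s['force'])
```

```text
tipend [-89.1 -54.1]
tipmid [-89.3 -45.6]
Lin [-83.7 -63.6]
Rin [-94.9 -63.7]
mark [-90.2 -74. ]
levfront [-77.4 -38.8]
levback [-77.5 -20.9]
barfar [-77.2 -57.7]
levfront low [-89.4 -35.7]
[-77.1  -9.4] [-14.9823793    5.36280764   9.75101472]
```

Emit:
play_rows --steps '[0,0,0,0.3,-0.1,0,217,0,0,0,0.2,0,0,217,0,0,0,0,0,0,217,0,0,0,0,0,0,217]'

```text
time: 16.73
ee_pos: [0.4933, -0.026, 0.0338]
ee_rot: [3.118, 0.01, -1.647]
force: [-23.5, 7.3, 17.9]
opening: 0.0127
```

Run:
```python
from h import *
s=arm.get_state();print(s['ee_pos'],s['ee_rot'],s['force'],s['opening'])
w=snap('wrist','w20');crop('w20',240,100,440,340,3,'w20c')
```

```text
[ 0.49328454 -0.02599667  0.03378414] [ 3.11812407  0.00994537 -1.64661247] [-23.48138386   7.2510259   17.87269567] 0.012654253476904544
```

View pics/w20c.png

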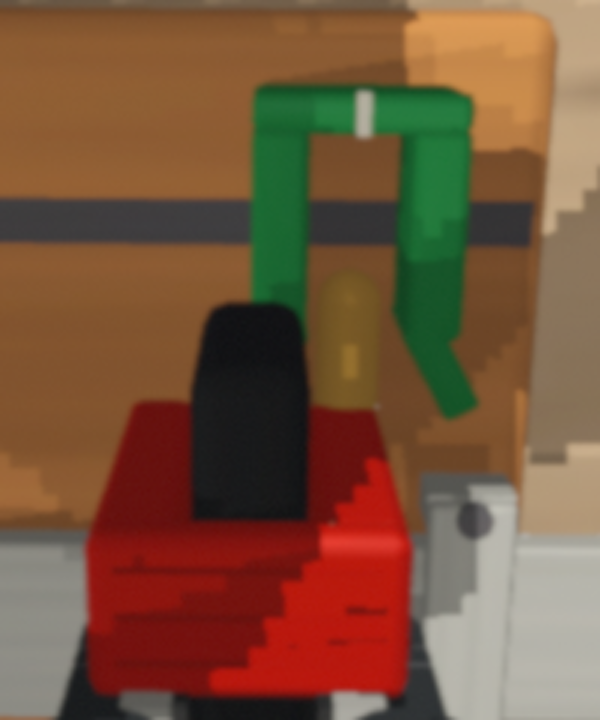

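It hits a hard stop (no movement at 23 N). From the images the lever has travelled about 37.5 mm and the tip is in the notch. I'll relax the push and grip firmly.

Emit:
play_rows --steps '[0,0,0,-0.3,0,0,217,0,0,0,-0.3,0,0,217,0,0,0,0,0,0,235,0,0,0,0,0,0,255,0,0,0,0,0,0,255,0,0,0,0,0,0,255,0,0,0,0,0,0,255,0,0,0,0,0,0,255]' --newtons 30

```text
time: 17.45
ee_pos: [0.493, -0.027, 0.0339]
ee_rot: [3.128, 0.007, -1.647]
force: [-12.0, 6.4, 6.3]
opening: 0.0118
```

Run:
```python
from h import *
s=arm.get_state();print(s['time'],s['ee_pos'],s['ee_rot'],s['force'],s['opening'],s['joint_positions'])
w=snap('wrist','w21');crop('w21',240,100,440,340,3,'w21c')
snap('side','s21');crop('s21',240,180,430,430,3,'s21c')
snap('top','t21')
```

```text
17.45 [ 0.49295414 -0.02702221  0.03390737] [ 3.12782129  0.00694167 -1.64693823] [-12.00144943   6.4062553    6.27575433] 0.01176633841381146 [-0.36144975  0.83405938  0.56883771  2.09111411 -0.95880282  0.51856358
 -0.70554561]
```

View pics/w21c.png

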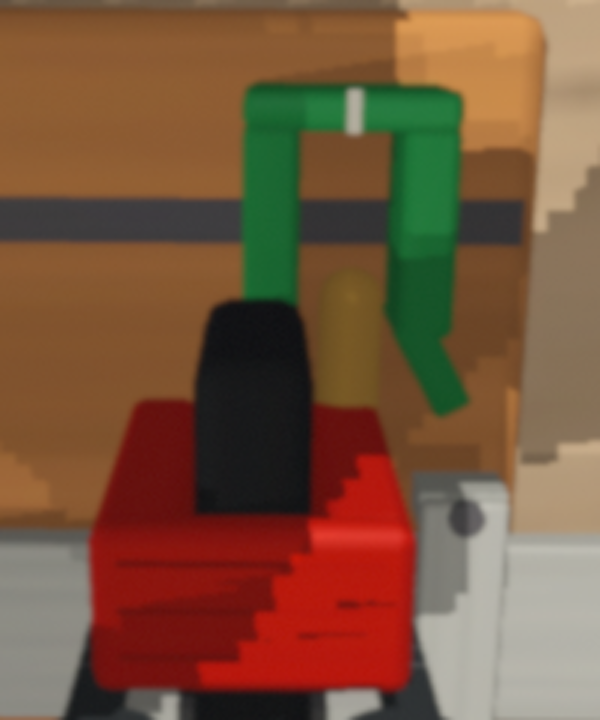

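View pics/s21c.png

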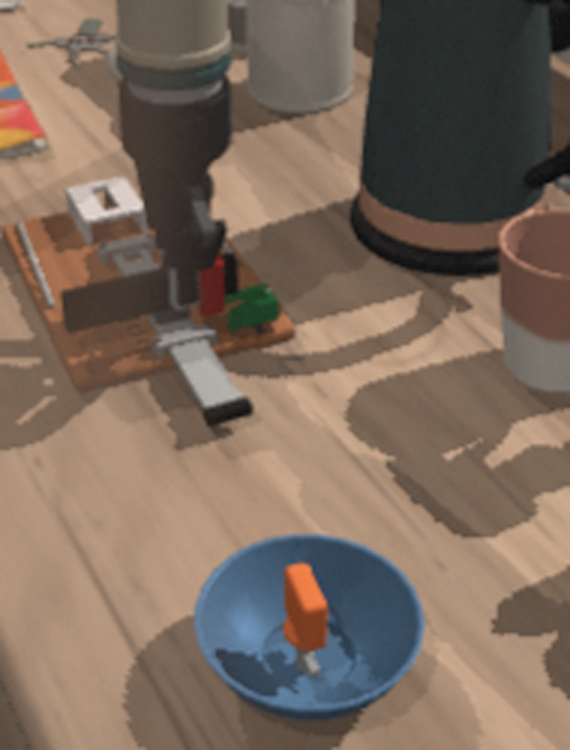

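View pics/t21.png

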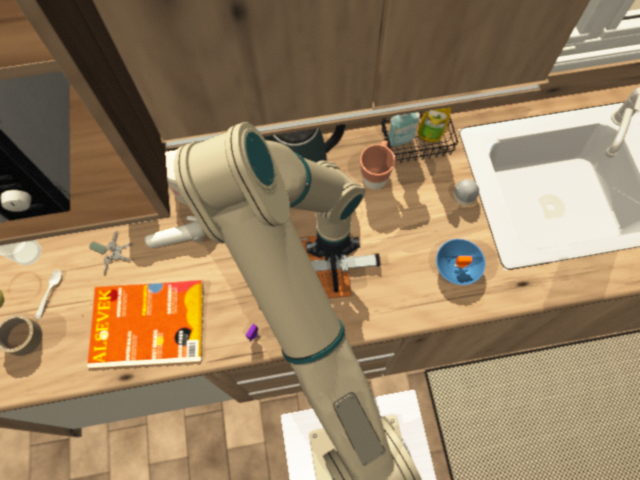

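Run:
```python
from h import *
w=load('w21');yaw=1.489
ex=np.array([np.cos(yaw),np.sin(yaw)]);ey=np.array([-ex[1],ex[0]]);O=np.array([0.49009,0.05178])
def st(p): return np.round([(p[:2]-O)@ex*1000,(p[:2]-O)@ey*1000],1)
for n,u,v,z in[('tipend',350,270,.024),('tipmid',349,340,.026),('Lin',299,180,.03),('Rin',394,180,.03),('mark',355,110,.03),('levc',252,605,.068)]:
    print(n,st(atz(w,240+u/3,100+v/3,z)))
s=arm.get_state();print(st(s['ee_pos']),s['force'],s['opening'],s['dq'].round(3))
```

```text
tipend [-90.6 -54. ]
tipmid [-90.6 -45.5]
Lin [-83.8 -65.8]
Rin [-95.  -65.9]
mark [-90.1 -73.8]
levc [-78.8 -29.9]
[-78.3  -9.3] [-10.84204752   6.10149418   5.68171352] 0.011546129884818297 [-0.     0.001 -0.    -0.002  0.    -0.001  0.001]
```

Tip to notch offset is about 0.5 mm, the lever is at its stop, the bar is gripped, and the pin is resting in the bowl. I'm handing in.

```bash
python3 -c "
from bench import arm
print(arm.finish_job()); s=arm.get_state(); print(s['time'],s['ee_pos'],s['force'],s['opening'])"
```

```text
the job is handed in; nothing more can be done
None
the job is handed in; nothing more can be done
```

I completed every step and handed the job in at about 17.6 s of the 67 s allowed; the system gives no verdict.

**Lock pin:** I turned it clockwise to its stop, felt as about 0.45 N·m of torque. That was about 0.1 rad past the slot line, so I backed off 0.04 rad. It lifted out without resistance. It is standing upright and released near the middle of the blue bowl, not lying down; it looked unmoved in the last pictures.

**Leg:** I pulled it out by the crossbar, about 69 mm in all. The cam tip lined up with the clip's notch, 0.1 mm off just before it entered.

**Sliding along the bar:** At 20 N grip the fingers stuck to the bar (about 25 N drag). I eased the closure to a light touch, and the leg's spring kept the bar against a finger with about 5 N throughout.

**Lever:** I pushed it to a hard stop, and it did not move further at 23 N. From the pictures it travelled about 37.5 mm from where it started. That is less than the full 40 mm, within the 0–5 mm start range, and above the 35 mm needed.

**Last checks:**
- The cam tip was about 0.5 mm from the notch line.
- The fingers were closed on the crossbar, about 20 mm to the free-end side of the lever's middle.
- The bowl and bystanders looked unmoved in the last top and side pictures, except that I could not see the egg timer clearly.

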